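Sort the specimens, reagents and forceps after a sampling session

ROBOT

A 6-joint arm with a two-finger parallel gripper is mounted at the origin on the work surface; the furniture and walls round the work are solid. World frame = base frame: x ahead of the robot, y to its left, z up, the work surface at z = 0. Lengths are in m, angles in rad, forces in N, time in s.
With the tool pointing down it reaches from about 0.375 to 0.9 m from the base axis. Payload 3.1 kg.
Tool frame: the origin (TCP) lies at the centre of the arm's flange, where the gripper is bolted on; the fingertips stand 182 mm ahead of it and the grasp point (between the pads) lies 164 mm ahead of it; z points along the fingers, y is the line along which they close (so a half turn about z gives the same grasp; the last joint's range is limited). The gripper opens to 87 mm and grips with 3 to 60 N. Pads are 19 mm wide; open, the fingers measure 117 mm over their backs; the gripper's body (75 mm by 190 mm) begins 51 mm behind the grasp point.
Start: joints at [1.121, 0.527, 1.433, -0, 1.181, -0.178], TCP at [0.167, 0.602, 0.405] pointing down, gripper open.
Joint ranges: [-3.08, 3.08], [-0.75, 2.2], [0.22, 2.44], [-1.43, 4.57], [0, 2.65], [-2.85, 2.85]. Speed limits (rad/s): [2.79, 2.79, 3.14, 3.14, 3.14, 3.14].

INTERFACE

Orientations are given as a 3x3 rotation matrix whose columns are the frame's x, y, z axes.
In Python, from station import ctrl gives the robot as it stands.
- The arm moves only by the shell command python3 -m creep 'ROWS' [FORCE]. ROWS is a JSON object whose one key "motion" holds a list of rows, each a list of 3 entries, a list of its own where there are three numbers: the opening, from 0 (shut) to 1 (fully open), then the shift along the tool's x, y, z in m, then the turn about the tool's z in rad. In form: {"motion": [[jaw, [dx, dy, dz], yaw], ...]}. A call has 1 to 8 rows; each row shifts and turns the commanded pose from where the row before left it, along the tool's axes as they then stand; what a row does not reach is not made up. A row lasts 1/12 s, in which the tool goes at most 41.7 mm and 7.16 degrees, less where a joint would pass 70% of its speed; a pose out of reach is approached as far as the arm can. A call is refused whole if a number of a shift passes 0.0417 or a number of a turn 0.125, either way. A call with a gripper value outside its range is refused whole. The fingers move at their own pace and stop on an object; FORCE is the grip in N (left out, the last holds). Time passes only in rows, so rows that do not move let the fingers close. It gives the time, the measured TCP pose, the force, the opening and the grip force at its end, in the units of the state.
- ctrl.read_state(): the state, without advancing time (a new reading comes with each control period).
- ctrl.snapshot(name): name is "scene" or "top" or "wrist"; returns a dict with "img" (420x560x3 uint8, red, green, blue), "mtx" (3x3 intrinsics, pixels), "D" ([k1, k2, p1, p2, k3] as OpenCV has them; the pictures are not rectified), "position" and "rotation" of the camera in the world. Camera axes: x right, y down, z forward; pixel columns grow to the right and rows downward; lengths in m; the calibration is good to about 2 mm. A picture is of the moment at which its call begins. There is no depth.
- ctrl.finish_job(): hands the job in; it is judged then, once.
The state is a dict: "time": time; "joints": joint angles; "joint_vel": joint speeds; "effort": joint torques, N m; "position": TCP position; "eef_rot": TCP orientation; "force": force on the tool from outside, world axes, zero at the start; "ft_torque": the same for the moment, N m; "opening": opening from 0.0 (shut) to 1.0 (fully open); "finger_force": force on a finger pad.
Only numpy, scipy, OpenCV 4.12 (cv2) and the standard library are available. Lean on these libraries where they do the work, as an engineer would, in place of code of your own. Each camera call takes 0.05 s, during which the arm holds its last target. There are 200 camera calls.

TASK

Clear up after the session: stand each sample cup in the carrier well whose collar has the colour of its lid, stand each reagent bottle in the rack hole whose collar has the colour of its cap, and lay the used forceps flat in the kidney dish for reprocessing. Set everything down without dropping it, keep the cups and bottles upright all the while, and leave the label roll and the wash bottle where they are.

Things in the scene. Friction and masses are not known exactly. Their poses are not given: they have to be found in the camera images.
- cup_yellow: Sample cup with a yellow screw lid: clear tapering body, 50 mm high; lid 41 mm across, from 40 to 50 mm above the underside; body about 38 mm across just under the lid. Loose, stands upright. Origin: centre of the underside; z up. Weighs about 40 g.
- cup_red: The same sample cup with a red screw lid. Cups and bottles stand about the closed centrifuge, a fixed cream box some 0.18 m high that fills x 0.27 to 0.48 and y -0.03 to 0.28 m: those at its left (y over 0.3 m) leave more room for fingers along x, those behind it (between it and the racks) along y. Origin: centre of the underside; z up.
- bottle_blue: White reagent bottle with a blue screw cap: round body 40 mm across up to about 55 mm above the underside, then a shoulder, cap 24 mm across from 66 to 83 mm. Loose, stands upright. Origin: centre of the underside; z up. Weighs about 90 g.
- bottle_amber: The same bottle in amber-brown glass with a black screw cap. Origin: centre of the underside; z up.
- used_forceps: Steel dressing forceps, lying loose on edge on a dark blue mat 3 mm thick: 142 mm long along its own y axis, 12 mm wide along x at the widest (the tips are narrower), 9 mm high. Rigid; grip it across the arms, near the middle. Origin: middle of its length, on its underside; z up. Weighs about 25 g.
- specimen_carrier: Grey moulded carrier for sample cups, fixed to the desk: 84 mm (own x) by 158 mm (own y) and 24 mm high, with a 10 mm grip lug on each long side. Two round wells 56 mm wide, floor 6 mm above the desk: the one with the yellow collar at own y = +36 mm, with the red collar at own y = -36 mm, both at x = 0. Origin: centre of the underside; z up.
- reagent_rack: Metal bottle rack, two plates on spacers, fixed: 84 mm (own x) by 158 mm (own y), 24 mm high, corner nuts to 26 mm. Two round holes 56 mm wide in the upper plate; bottles stand on the lower plate, 6 mm above the desk. Hole with the blue collar at own y = +36 mm, with the black collar at own y = -36 mm, both at x = 0. Origin: centre of the underside; z up.
- dish: Steel kidney dish, fixed to the desk: 121 mm (own x) by 256 mm (own y), rim 42 mm high, walls sloping. Inner floor 7 mm above the desk, clear from own x = -45 to +28 mm near the middle and own y = -95 to +95 mm (the bulging side is -x): middle of the floor at own x = -8 mm, y = 0. Origin: centre of the underside; z up.
- label_roll: White roll of labels lying flat, 49 mm across, 25 mm high, loose bystander. Origin: centre of the underside; z up.
- wash_bottle: White squeeze wash bottle with a bent spout, 83 mm across, 194 mm high, loose bystander. Origin: under its outline's middle; the round body's centre is 23 mm from it along own +x, the spout points to own -x; z up.
There are look-alikes about, which are no part of the job. Of the things like the cup_red, leave any that is turquoise; of the rest the larger one is meant. What is shaped like the cup_yellow but orange or turquoise is not meant.

How it is judged:
By the outcome, as a careful person would: the job done as asked, in the order asked, and still so for the second after the job is handed in, with the robot touching nothing.
It also fails if it takes over 125 s, if anything falls off the work surface, if the arm or the gripper's body presses on something with over 40 N, if the wrist force passes 120 N, or if a joint passes its speed limit or range.

## Working session

There is one attempt and no reset: what is moved stays moved. The work goes in short steps, Python scripts to look and compute and a shell command to move; the robot and the scene stay as the last step left them, time stands still between calls to the robot, and variables do not carry over. Pictures are saved under pics/ and viewed, at most 14 in all, crops included, and the job is handed in when it is done.

```bash
ls; mkdir -p pics
python3 - <<'E'
from station import ctrl
import cv2,numpy as np
s=ctrl.read_state()
print(s['time'],s['position'],np.round(s['eef_rot'],3).tolist(),s['opening'])
for n in ['scene','top','wrist']:
    r=ctrl.snapshot(n); cv2.imwrite(f'pics/{n}0.png',r['img'][:,:,::-1])
    print(n,np.round(r['position'],3),np.round(r['rotation'],3).tolist(),np.round(r['mtx'],1).tolist(),r['D'])
E
```

```text
pics
0.0 [0.16698977 0.60191956 0.40378457] [[-0.964, 0.267, -0.001], [0.267, 0.964, -0.002], [0.0, -0.002, -1.0]] 0.9988917795027286
scene [1.097 0.549 0.741] [[-0.62, 0.504, -0.601], [0.784, 0.419, -0.458], [0.021, -0.756, -0.655]] [[408.2, 0.0, 282.5], [0.0, 408.2, 202.5], [0.0, 0.0, 1.0]] [-0.08550365  0.          0.          0.          0.        ]
top [0.255 0.056 1.463] [[-0.002, -0.991, 0.133], [-1.0, 0.005, 0.024], [-0.025, -0.133, -0.991]] [[529.1, 0.0, 278.5], [0.0, 529.1, 216.6], [0.0, 0.0, 1.0]] [-0.07619821  0.          0.          0.          0.        ]
wrist [0.103 0.62  0.383] [[0.269, 0.934, 0.236], [0.963, -0.26, -0.067], [-0.002, 0.245, -0.97]] [[325.2, 0.0, 281.2], [0.0, 325.2, 206.9], [0.0, 0.0, 1.0]] [-0.07073171  0.          0.          0.          0.        ]
```

View pics/top0.png

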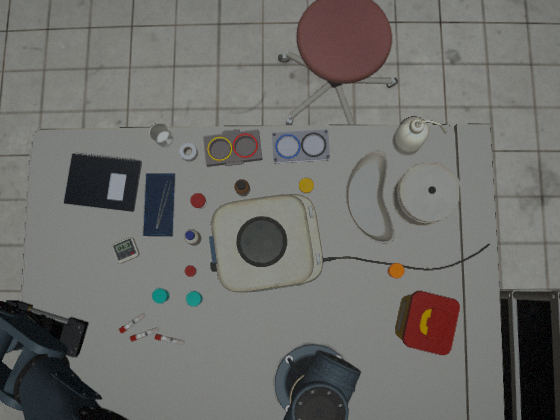

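View pics/scene0.png

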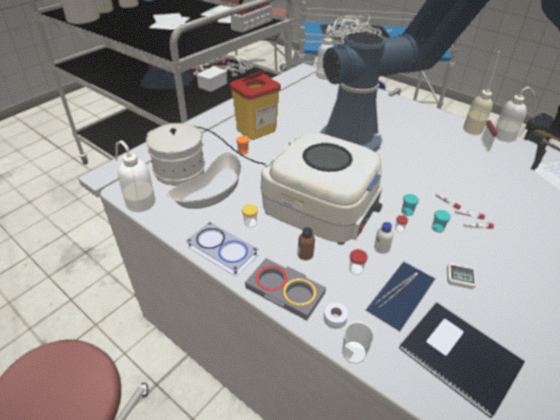

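Top view: carrier at (233,147), rack (301,146), dish (372,195), yellow cup (306,185), big red cup (198,200), small red decoy (190,271), amber bottle (242,187), blue-capped bottle (192,237), forceps on mat (165,205). The scene view agrees.

```bash
cat > h.py <<'E'
from station import ctrl
import cv2,numpy as np
def ray(r,uv):
    p=cv2.undistortPoints(np.array(uv,float).reshape(-1,1,2),r['mtx'],r['D'])[:,0]
    return np.c_[p,np.ones(len(p))]@np.array(r['rotation']).T
def plane(r,uv,z):
    d=ray(r,uv); c=np.array(r['position']); return c+d*((z-c[2])/d[:,2])[:,None]
def proj(r,P):
    R=np.array(r['rotation']).T
    return cv2.projectPoints(np.array(P,float).reshape(-1,3),R,-R@np.array(r['position']),r['mtx'],r['D'])[0][:,0]
def mask(r,fn,roi):
    hsv=cv2.cvtColor(r['img'],cv2.COLOR_RGB2HSV).astype(int)
    m=fn(*np.moveaxis(hsv,2,0)); u0,u1,v0,v1=roi
    k=np.zeros_like(m); k[v0:v1,u0:u1]=True
    v,u=np.nonzero(m&k); return np.c_[u,v].astype(float)
red=lambda h,s,v:((h<8)|(h>170))&(s>130)&(v>60)
yel=lambda h,s,v:(h>17)&(h<35)&(s>120)&(v>90)
blu=lambda h,s,v:(h>100)&(h<130)&(s>90)
E
python3 - <<'E'
from h import *
t=ctrl.snapshot('top'); s=ctrl.snapshot('scene')
def mid(p): return (cv2.minEnclosingCircle(p.astype(np.float32)))
for n,f,roi,z in [('ycup',yel,(290,322,172,200),.049),('rcup',red,(185,212,188,212),.049),('rsmall',red,(178,202,260,282),.04),
  ('bluecap',blu,(180,204,226,248),.083),('ycol',yel,(200,236,130,166),.024),('rcol',red,(230,264,128,164),.024),('bcol',blu,(272,300,128,162),.024)]:
    p=mask(t,f,roi); c,rad=mid(p); w=plane(t,[c],z)[0]
    print(n,len(p),np.round(c,1),round(rad,1),np.round(w,4), np.round(plane(t,[p.mean(0)],z)[0],4))
for n,f,roi,z in [('ycup',yel,(235,265,195,222),.045),('rcup',red,(345,372,245,272),.045),('bluecap',blu,(375,395,218,240),.08)]:
    p=mask(s,f,roi); print('scene',n,len(p),np.round(plane(s,[p.mean(0)],z)[0],4))
for n,c,roi,sc in [('a',t['img'],(140,340,120,260),4),]:
    u0,u1,v0,v1=roi; cv2.imwrite('pics/crop_top.png',cv2.resize(c[v0:v1,u0:u1,::-1],None,fx=4,fy=4,interpolation=cv2.INTER_CUBIC))
c=np.concatenate([cv2.resize(t['img'][125:260,330:450],None,fx=4,fy=4),cv2.resize(s['img'][200:335,180:260],None,fx=4,fy=4)],1)
cv2.imwrite('pics/crop2.png',c[:,:,::-1])
E
```

```text
ycup 176 [305.9 184.8] 7.4 [0.5324 0.0157 0.049 ] [0.5321 0.0156 0.049 ]
rcup 159 [197.5 200. ] 7.2 [0.4924 0.3111 0.049 ] [0.4918 0.311  0.049 ]
rsmall 82 [189.9 270.7] 5.1 [0.3009 0.3299 0.04  ] [0.3013 0.3297 0.04  ]
bluecap 59 [189.5 235. ] 4.3 [0.3933 0.3245 0.083 ] [0.3935 0.3244 0.083 ]
ycol 115 [219.2 148.2] 12.3 [0.6437 0.2573 0.024 ] [0.6429 0.2579 0.024 ]
rcol 107 [244.6 145.2] 12.4 [0.6518 0.1856 0.024 ] [0.6506 0.1847 0.024 ]
bcol 110 [287.3 145.8] 12.4 [0.6489 0.0659 0.024 ] [0.6501 0.0653 0.024 ]
scene ycup 129 [0.5336 0.0151 0.045 ]
scene rcup 142 [0.4926 0.3106 0.045 ]
scene bluecap 55 [0.3993 0.3274 0.08  ]
```

View pics/crop_top.png

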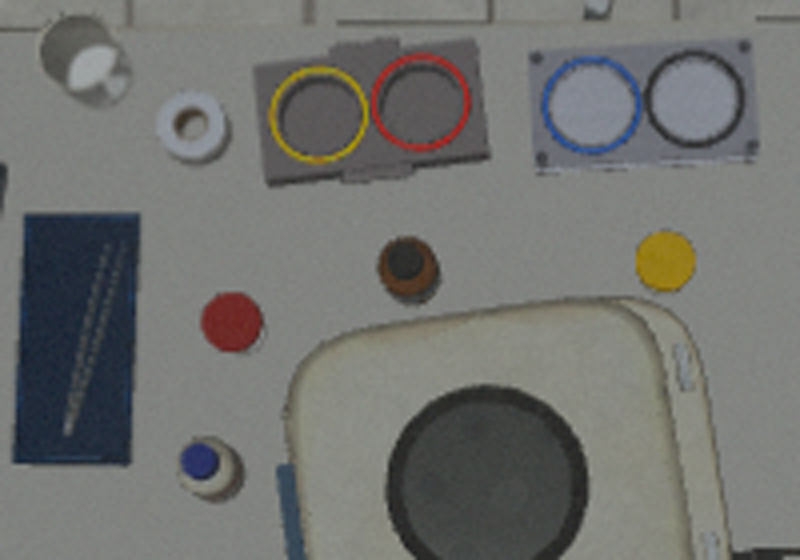

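View pics/crop2.png

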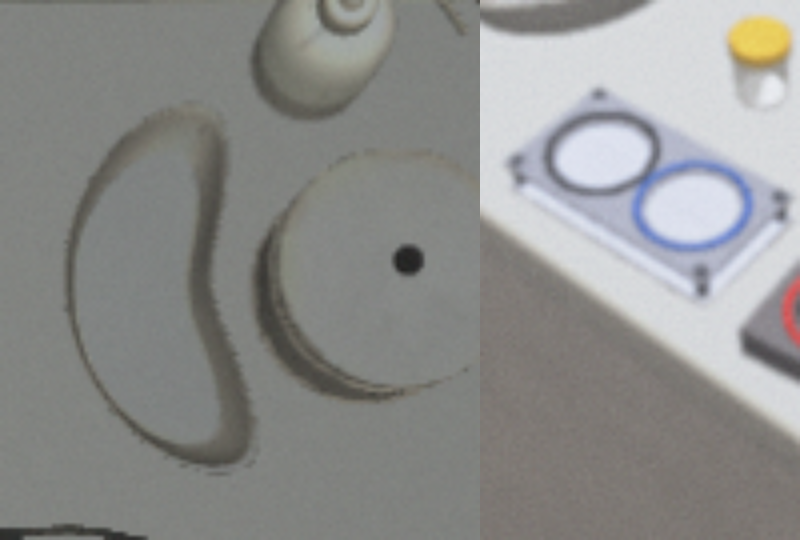

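Crop: amber cap at (241.2,184.7) full-frame, black hole (313.5,144.5), forceps from (157,229) to (169,181); dish outline and the pot beside it are seen, and pot height matters for the gripper body.

Run:
```python
from h import *
t=ctrl.snapshot('top'); s=ctrl.snapshot('scene')
def tri(a,b):
    d1=ray(t,[a])[0];d2=ray(s,[b])[0];A=np.c_[d1,-d2];c=np.array(s['position'])-t['position']
    k=np.linalg.lstsq(A,c,rcond=None)[0];p,q=t['position']+d1*k[0],s['position']+d2*k[1];return np.round((p+q)/2,4),np.linalg.norm(p-q)
ct=lambda x,y:(140+(x-1.5)/4,120+(y-1.5)/4)
c2=lambda x,y:(330+(x-1.5)/4,125+(y-1.5)/4)
print('amber',plane(t,[ct(405,259)],.083)); print('black',plane(t,[ct(694,98)],.024),plane(t,[ct(592,105)],.024))
print('forceps',plane(t,[ct(68,435),ct(108,243),ct(124,240)],.008).round(4).tolist())
print('knob',tri((432,190),(173,128)),tri((431.5,189.5),(175,128)))
print('pot top edge left/right at .12', plane(t,[c2(278,255),c2(365,150)],.12).round(3).tolist())
print('pot bottom edge',plane(t,[c2(262,320)],.0).round(3))
# dish: outline rim at .042
pts=[c2(*p) for p in [(68,280),(82,190),(175,102),(225,125),(228,170),(208,270),(250,410),(240,462),(205,465),(110,400)]]
print('rim',plane(t,pts,.042).round(4).tolist())
print('centri left edge z.12',plane(t,[ct(292,400),ct(290,470),ct(278,470)],.12).round(3).tolist())
print('centri back edge z.15',plane(t,[ct(400,320),ct(600,298),ct(660,310)],.15).round(3).tolist())
for n in ['amber']:
  f=lambda h,s_,v:(v<60)
  p=mask(s,f,(298,316,226,246));print('amber cap scene',len(p),plane(s,[p.mean(0)],.076))
```

```text
amber [[0.52808031 0.18953379 0.083     ]]
black [[ 0.65301664 -0.00637414  0.024     ]] [[0.64854366 0.06499797 0.024     ]]
forceps [[0.4197, 0.4323, 0.008], [0.5562, 0.4077, 0.008], [0.5582, 0.3963, 0.008]]
knob (array([ 0.4981, -0.3001,  0.149 ]), np.float64(0.0009962571664236524)) (array([ 0.4971, -0.2963,  0.1506]), np.float64(0.00438189505325791))
pot top edge left/right at .12 [[0.508, -0.223, 0.12], [0.577, -0.282, 0.12]]
pot bottom edge [[ 0.484 -0.235  0.   ]]
rim [[0.5058, -0.0951, 0.042], [0.5683, -0.106, 0.042], [0.6299, -0.1714, 0.042], [0.6135, -0.2054, 0.042], [0.5818, -0.2064, 0.042], [0.5122, -0.1906, 0.042], [0.4162, -0.2162, 0.042], [0.381, -0.2085, 0.042], [0.3791, -0.1848, 0.042], [0.4235, -0.1218, 0.042]]
centri left edge z.12 [[0.429, 0.258, 0.12], [0.384, 0.259, 0.12], [0.384, 0.267, 0.12]]
centri back edge z.15 [[0.476, 0.186, 0.15], [0.489, 0.06, 0.15], [0.481, 0.022, 0.15]]
amber cap scene 6 [[0.54100911 0.19376862 0.076     ]]
```

```bash
python3 -m creep '{"motion": [[1,[0,0,0],0.125],[1,[0,0,0],0.125],[1,[0,0,0],0.125],[1,[0,0,0],0.125],[1,[0,0,0],0.125],[1,[0,0,0],0.125],[1,[0,0,0],0.125],[1,[0,0,0],0.125]]}' 30
```

```text
time: 1.02
position: [0.1671, 0.6022, 0.4047]
eef_rot: [[-0.29, 0.957, -0.0], [0.957, 0.29, -0.0], [-0.0, -0.0, -1.0]]
force: [0.0, 0.3, 0.2]
opening: 0.998
finger_force: 0.0
```

```bash
python3 -m creep '{"motion": [[1,[0,0,0],0.1],[1,[0,0,0],0.1],[1,[0,0,0],0.094],[1,[-0.029,0.0325,0],0],[1,[-0.029,0.0325,0],0],[1,[-0.029,0.0325,0],0],[1,[-0.029,0.0325,0],0],[1,[-0.029,0.0325,0],0]]}' >/dev/null; python3 -m creep '{"motion": [[1,[-0.029,0.0325,0],0],[1,[-0.029,0.0325,0],0],[1,[-0.029,0.0325,0],0],[1,[-0.029,0.0325,0],0],[1,[-0.029,0.0325,0],0],[1,[0,0,0],0],[1,[0,0,0],0]]}'
python3 - <<'E'
from h import *
w=ctrl.snapshot('wrist'); cv2.imwrite('pics/w1.png',w['img'][:,:,::-1])
print(w['position'],proj(w,[[.492,.311,.05],[.394,.3245,.083]]))
E
```

```text
time: 2.27
position: [0.4816, 0.3248, 0.4047]
eef_rot: [[-0.001, 1.0, 0.0], [1.0, 0.001, 0.0], [0.0, 0.0, -1.0]]
force: [0.1, 0.1, -0.4]
opening: 1.004
finger_force: 0.0
[0.48176888 0.39228604 0.38348236] [[290.89337407 204.12341597]
 [189.03730253 198.5529666 ]]
```

View pics/w1.png

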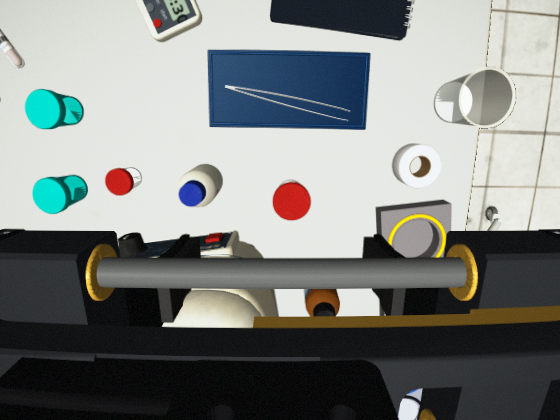

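Wrist view: red cup lid at (291,201), blue cap (192,192), forceps from (226,87) to (350,112), yellow collar (417,238); gripper bar across the bottom.

Run:
```python
from h import *
w=ctrl.snapshot('wrist')
p=mask(w,red,(265,320,175,225)); c,r=cv2.minEnclosingCircle(p.astype(np.float32)); print('red',c,r,plane(w,[c],.05))
p=mask(w,blu,(175,215,178,210)); c,r=cv2.minEnclosingCircle(p.astype(np.float32)); print('blue',c,r,plane(w,[c],.083),plane(w,[c],.08))
hsv=cv2.cvtColor(w['img'],cv2.COLOR_RGB2HSV).astype(int)
p=mask(w,lambda h,s,v:(s<110)&(v>120),(216,360,65,122)); print(len(p)); l=plane(w,p,.008)
c,sz,a=cv2.minAreaRect((l[:,:2]*1000).astype(np.float32)); print('forceps',c,sz,a, l[:,:2].min(0),l[:,:2].max(0))
b=plane(w,[(226,87),(350,110.5),(348,120)],.008);print(b.round(4).tolist())
```

```text
red (292.8717346191406, 201.82778930664062) 18.85177993774414 [[0.4922083  0.31458287 0.05      ]]
blue (193.8000030517578, 193.8000030517578) 13.471550941467285 [[0.39704208 0.32996069 0.083     ]] [[0.39621206 0.32932758 0.08      ]]
470
forceps (488.8096923828125, 419.4404296875) (12.582680702209473, 141.47276306152344) 76.91678619384766 [0.41985261 0.39821215] [0.55879578 0.43652518]
[[0.4188, 0.4344, 0.008], [0.5565, 0.4097, 0.008], [0.5547, 0.3993, 0.008]]
```

```bash
python3 -m creep '{"motion": [[1,[-0.0062,0.0053,0],0],[1,[-0.0061,0.0053,0],0],[1,[0,0,0.033],0],[1,[0,0,0.033],0],[1,[0,0,0.033],0],[1,[0,0,0.033],0],[1,[0,0,0.033],0],[1,[0,0,0.02],0]]}'; python3 -m creep '{"motion": [[1,[0,0,0.012],0],[1,[0,0,0],0],[0.3,[0,0,0],0],[0.3,[0,0,0],0],[0.3,[0,0,0],0],[0.3,[0,0,0],0],[0.3,[0,0,0],0],[0.3,[0,0,0],0]]}' 15
```

```text
time: 3.03
position: [0.4891, 0.3145, 0.2168]
eef_rot: [[-0.008, 1.0, -0.004], [1.0, 0.008, -0.002], [-0.002, -0.004, -1.0]]
force: [-0.8, -0.8, 0.2]
opening: 0.995
finger_force: 0.0
time: 3.7
position: [0.4906, 0.3145, 0.2086]
eef_rot: [[-0.006, 1.0, 0.001], [1.0, 0.006, 0.001], [0.001, 0.001, -1.0]]
force: [0.5, 0.6, 0.5]
opening: 0.633
finger_force: 0.0
```

```bash
python3 -m creep '{"motion": [[0.3,[0,0,0],0],[0.3,[0,0,0],0],[0.3,[0,0,0],0],[0.3,[0,0,0],0],[0.3,[0,0,0],0],[0.3,[0,0,0],0]]}';  python3 -m creep '{"motion": [[0.3,[0,0,-0.01],0],[0.3,[0,0,-0.02],0],[0.3,[0,0,-0.025],0],[0.3,[0,0,-0.025],0],[0.3,[0,0,-0.015],0],[0.3,[0,0,-0.005],0],[0.3,[0,0,0],0]]}'
```

```text
time: 4.2
position: [0.4905, 0.3145, 0.2079]
eef_rot: [[-0.006, 1.0, 0.0], [1.0, 0.006, 0.0], [0.0, 0.0, -1.0]]
force: [-0.5, -0.4, 2.0]
opening: 0.46
finger_force: 15.0
time: 4.78
position: [0.4906, 0.3146, 0.3095]
eef_rot: [[-0.006, 1.0, 0.003], [1.0, 0.006, 0.001], [0.001, 0.003, -1.0]]
force: [0.6, 0.4, 0.4]
opening: 0.46
finger_force: 15.0
```

```bash
python3 -m creep '{"motion": [[0.3,[-0.01,0.012,0],0],[0.3,[-0.02,0.025,0],0],[0.3,[-0.022,0.029,0],0],[0.3,[-0.022,0.029,0],0],[0.3,[-0.022,0.029,0],0],[0.3,[-0.022,0.025,0],0],[0.3,[-0.01,0.012,0],0],[0.3,[0,0,0],0]]}'
python3 - <<'E'
from h import *
t=ctrl.snapshot('top');s=ctrl.snapshot('wrist'); cv2.imwrite('pics/w2.png',s['img'][:,:,::-1])
b=plane(s,mask(s,red,(0,560,0,420)),.1);print(len(b))
E
```

```text
time: 5.45
position: [0.6551, 0.1835, 0.3059]
eef_rot: [[-0.001, 1.0, 0.0], [1.0, 0.001, -0.001], [-0.001, 0.0, -1.0]]
force: [-0.2, 0.9, -0.6]
opening: 0.458
finger_force: 15.0
4179
```

View pics/w2.png

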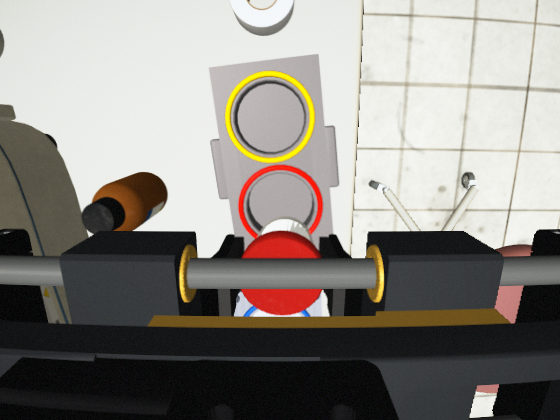

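Wrist view: red cup held at (282,272), yellow collar centre (270,116), red collar arc (281,203), amber bottle cap (101,215).

Run:
```python
from h import *
s=ctrl.snapshot('wrist');st=ctrl.read_state()
p=mask(s,yel,(210,330,60,175));l=plane(s,p,.024)[:,:2]*1000;print(len(p),cv2.minEnclosingCircle(l.astype(np.float32)),l.mean(0))
p=mask(s,red,(230,330,160,218));l=plane(s,p,.024)[:,:2]*1000
A=np.c_[2*l,np.ones(len(l))];q=np.linalg.lstsq(A,(l**2).sum(1),rcond=None)[0];print('redcol',q[:2],np.sqrt(q[2]+q[:2]@q[:2]))
p=mask(s,lambda h,a,v:v<45,(80,122,195,233));c,r=cv2.minEnclosingCircle(p.astype(np.float32));print('cap',len(p),c,r,plane(s,[c],.08))
print(plane(s,[(101,216)],.083))
p=mask(s,red,(238,328,232,256));print('lid top row',p[:,1].min(), 'x range',p[:,0].min(),p[:,0].max())
z=st['position'][2]-.164+.007
P=[[st['position'][0],st['position'][1]+.0205+d,z] for d in (-.002,0)];print(proj(s,P))
```

```text
1521 ((643.294189453125, 258.22113037109375), 35.08412170410156) [643.32762406 259.35088516]
redcol [651.60569694 187.05651121] 32.78068119383963
cap 731 (105.68181610107422, 217.9545440673828) 20.782821655273438 [[0.53303567 0.19406623 0.08      ]]
[[0.5317035  0.19626673 0.083     ]]
lid top row 232.0 x range 242.0 320.0
[[281.01024917 237.15983547]
 [281.02495222 232.84985986]]
```

```bash
python3 -m creep '{"motion": [[0.3,[0.003,-0.0034,0],0],[0.3,[0,0,0.02],0],[0.3,[0,0,0.02],0],[0.3,[0,0,0.02],0],[0.3,[0,0,0.015],0],[0.3,[0,0,0.008],0],[0.3,[0,0,0],0],[0.3,[0,0,0],0]]}'
```

```text
time: 6.27
position: [0.6481, 0.1914, 0.2248]
eef_rot: [[-0.007, 1.0, -0.001], [1.0, 0.007, -0.0], [0.0, -0.001, -1.0]]
force: [0.3, -0.2, -0.9]
opening: 0.456
finger_force: 15.0
```

```bash
python3 -m creep '{"motion": [[0.3,[0,0,0],0],[0.3,[0,0,0],0]]}' | sed -n 2,3p; python3 -m creep '{"motion": [[0.3,[-0.0045,0.0035,0],0],[0.3,[0,0,0],0],[0.3,[0,0,0],0]]}'|sed -n 2,3p
```

```text
position: [0.6491, 0.1908, 0.2263]
eef_rot: [[-0.006, 1.0, 0.003], [1.0, 0.006, 0.0], [0.0, 0.003, -1.0]]
position: [0.6528, 0.1854, 0.2254]
eef_rot: [[-0.005, 1.0, 0.001], [1.0, 0.005, 0.0], [0.0, 0.001, -1.0]]
```

```bash
python3 -m creep '{"motion": [[0.3,[0.0005,-0.0005,0.005],0],[0.3,[0,0,0.003],0],[0.3,[0,0,0.003],0],[0.3,[0,0,0],0],[0.3,[0,0,0],0]]}'
```

```text
time: 7.1
position: [0.6518, 0.1864, 0.2137]
eef_rot: [[-0.006, 1.0, 0.0], [1.0, 0.006, 0.0], [0.0, 0.0, -1.0]]
force: [0.4, 0.2, 0.8]
opening: 0.46
finger_force: 15.0
```

```bash
python3 -m creep '{"motion": [[0.8,[0,0,0],0],[0.8,[0,0,0],0],[0.8,[0,0,0],0],[0.8,[0,0,0],0],[0.8,[0,0,0],0],[0.8,[0,0,0],0],[0.8,[0,0,0],0]]}' | sed -n 2,6p;  python3 -m creep '{"motion": [[1,[0,0,-0.01],0],[1,[0,0,-0.02],0],[1,[0,0,-0.033],0],[1,[0,0,-0.033],0],[1,[0,0,-0.02],0],[1,[0,0,0],0]]}'
python3 - <<'E'
from h import *
s=ctrl.snapshot('scene');print(plane(s,[mask(s,red,(250,300,245,290)).mean(0)],.05));cv2.imwrite('pics/s2.png',cv2.resize(s['img'][180:330,180:380,::-1],None,fx=3,fy=3))
E
```

```text
position: [0.6517, 0.1864, 0.2137]
eef_rot: [[-0.006, 1.0, -0.0], [1.0, 0.006, 0.0], [0.0, -0.0, -1.0]]
force: [0.8, -0.2, 0.4]
opening: 0.789
finger_force: 0.0
time: 8.18
position: [0.6534, 0.1867, 0.3367]
eef_rot: [[-0.006, 1.0, 0.012], [1.0, 0.006, 0.001], [0.001, 0.012, -1.0]]
force: [0.8, 0.1, -0.0]
opening: 0.989
finger_force: 0.0
[[0.65926227 0.18845869 0.05      ]]
```

View pics/s2.png

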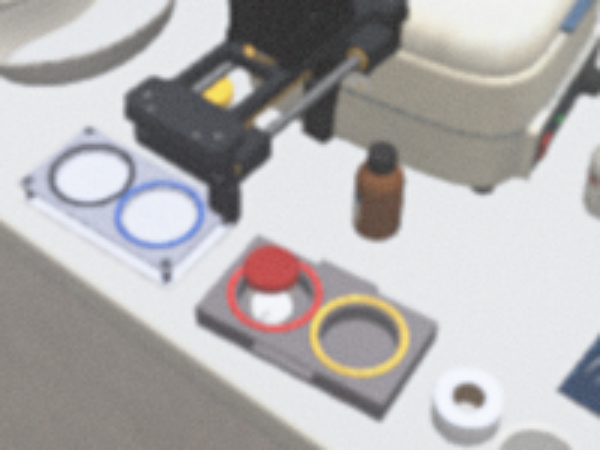

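Red cup stands in the red well (crop (270,280)). Next yellow.

```bash
python3 -m creep '{"motion": [[1,[-0.0285,-0.02,-0.005],0],[1,[-0.0285,-0.02,-0.005],0],[1,[-0.0285,-0.02,-0.005],0],[1,[-0.0285,-0.02,-0.005],0],[1,[-0.0285,-0.02,-0.005],0],[1,[-0.0285,-0.02,-0.005],0],[1,[0,0,0],0.125],[1,[0,0,0],0.125]]}' >/dev/null; python3 -m creep '{"motion": [[1,[0,0,0],0.125],[1,[0,0,0],0.125],[1,[0,0,0],0.125],[1,[0,0,0],0.125],[1,[0,0,0],0.125],[1,[0,0,0],0.125],[1,[0,0,0],0.125],[1,[0,0,0],0.125]]}' >/dev/null; python3 -m creep '{"motion": [[1,[0,0,0],0.125],[1,[0,0,0],0.125],[1,[0,0,0],0.076],[1,[0,0,0],0],[1,[0,0,0],0]]}'
python3 - <<'E'
from h import *
s=ctrl.snapshot('wrist');cv2.imwrite('pics/w3.png',s['img'][:,:,::-1])
p=mask(s,yel,(230,330,150,260));c,r=cv2.minEnclosingCircle(p.astype(np.float32));print(len(p),c,r,plane(s,[c],.05))
E
```

```text
time: 9.98
position: [0.5323, 0.0147, 0.3589]
eef_rot: [[1.0, 0.003, -0.002], [0.003, -1.0, 0.0], [-0.002, -0.0, -1.0]]
force: [0.5, 0.5, 0.0]
opening: 0.999
finger_force: 0.0
1539 (279.7865295410156, 197.42263793945312) 22.232669830322266 [[0.53441751 0.01691118 0.05      ]]
```

```bash
python3 -m creep '{"motion": [[1,[0.0012,-0.0013,0.025],0],[1,[0,0,0.03],0],[1,[0,0,0.03],0],[1,[0,0,0.03],0],[1,[0,0,0.02],0],[1,[0,0,0.01],0],[1,[0,0,0],0],[1,[0,0,0],0]]}'
```

```text
time: 10.7
position: [0.5341, 0.0159, 0.2147]
eef_rot: [[1.0, 0.001, -0.0], [0.001, -1.0, 0.0], [-0.0, -0.0, -1.0]]
force: [-0.1, 0.9, -0.7]
opening: 0.999
finger_force: 0.0
```

```bash
python3 -m creep '{"motion": [[0.8,[0,0,0.0065],0],[0.3,[0,0,0],0],[0.3,[0,0,0],0],[0.3,[0,0,0],0],[0.3,[0,0,0],0],[0.3,[0,0,0],0],[0.3,[0,0,0],0],[0.3,[0,0,0],0]]}'; python3 -m creep '{"motion": [[0.3,[0,0,0],0],[0.3,[0,0,0],0],[0.3,[0,0,0],0],[0.3,[0,0,0],0]]}'
```

```text
time: 11.37
position: [0.534, 0.016, 0.2084]
eef_rot: [[1.0, 0.001, 0.0], [0.001, -1.0, -0.0], [0.0, 0.0, -1.0]]
force: [0.5, 0.3, 0.9]
opening: 0.481
finger_force: 0.0
time: 11.7
position: [0.534, 0.016, 0.2084]
eef_rot: [[1.0, 0.001, 0.0], [0.001, -1.0, 0.0], [0.0, -0.0, -1.0]]
force: [-0.5, 0.1, 0.9]
opening: 0.462
finger_force: 15.0
```

```bash
python3 -m creep '{"motion": [[0.3,[0,0,-0.01],0],[0.3,[0,0,-0.02],0],[0.3,[0,0,-0.025],0],[0.3,[0,0,-0.025],0],[0.3,[0.01,0,-0.02],0],[0.3,[0.02,-0.01,0],0],[0.3,[0.02,-0.02,0],0]]}'>/dev/null;python3 -m creep '{"motion": [[0.3,[0.02,-0.03,0],0],[0.3,[0.02,-0.035,0],0],[0.3,[0.015,-0.035,0],0],[0.3,[0.0045,-0.035,0],0],[0.3,[0,-0.035,0],0],[0.3,[0,-0.025,0],0],[0.3,[0,-0.0175,0],0]]}'; python3 -m creep '{"motion": [[0.3,[0,0,0],0],[0.3,[0,0,0],0],[0.3,[0,0,0],0]]}'
```

```text
time: 12.87
position: [0.6426, 0.2616, 0.3084]
eef_rot: [[1.0, 0.003, -0.0], [0.003, -1.0, 0.001], [-0.0, -0.001, -1.0]]
force: [0.6, 0.8, -0.3]
opening: 0.458
finger_force: 15.0
time: 13.12
position: [0.6431, 0.2579, 0.3083]
eef_rot: [[1.0, 0.001, -0.001], [0.001, -1.0, -0.001], [-0.001, 0.001, -1.0]]
force: [-0.3, -0.1, -0.1]
opening: 0.46
finger_force: 15.0
```

```bash
python3 -m creep '{"motion": [[0.3,[0,0,0.015],0],[0.3,[0,0,0.025],0],[0.3,[0,0,0.025],0],[0.3,[0,0,0.015],0],[0.3,[0,0,0.006],0],[0.3,[0,0,0],0],[0.3,[0,0,0],0]]}'|sed -n 2,4p;python3 -m creep '{"motion": [[0.3,[0,0,0.004],0],[0.3,[0,0,0.003],0],[0.3,[0,0,0],0],[0.3,[0,0,0],0],[0.3,[0,0,0],0]]}'
```

```text
position: [0.6438, 0.2576, 0.2227]
eef_rot: [[1.0, -0.001, 0.0], [-0.001, -1.0, -0.0], [0.0, 0.0, -1.0]]
force: [-0.3, 0.1, -0.0]
time: 14.12
position: [0.6434, 0.2587, 0.2157]
eef_rot: [[1.0, 0.001, 0.001], [0.001, -1.0, 0.0], [0.001, -0.0, -1.0]]
force: [0.0, 0.3, -0.5]
opening: 0.459
finger_force: 15.0
```

```bash
python3 -m creep '{"motion": [[0.3,[0,0,0.0013],0],[0.3,[0,0,0],0],[0.64,[0,0,0],0],[0.64,[0,0,0],0],[0.64,[0,0,0],0],[0.64,[0,0,0],0],[0.64,[0,0,0],0]]}';python3 -m creep '{"motion": [[0.64,[0,0,-0.01],0],[0.64,[0,0,-0.03],0],[1,[0,0,-0.035],0],[1,[0,0,-0.035],0],[1,[0,0,-0.02],0],[1,[0,0,0],0],[1,[0,0,0],0]]}'
python3 - <<'E'
from h import *
s=ctrl.snapshot('wrist');cv2.imwrite('pics/w4.png',s['img'][:,:,::-1])
E
```

```text
time: 14.7
position: [0.6432, 0.2585, 0.2138]
eef_rot: [[1.0, 0.001, -0.0], [0.001, -1.0, -0.0], [-0.0, 0.0, -1.0]]
force: [-0.4, -0.5, -0.7]
opening: 0.632
finger_force: 0.0
time: 15.28
position: [0.6435, 0.2587, 0.3465]
eef_rot: [[1.0, 0.001, 0.004], [0.001, -1.0, 0.001], [0.004, -0.001, -1.0]]
force: [-0.6, 0.0, -0.9]
opening: 0.927
finger_force: 0.0
```

View pics/w4.png

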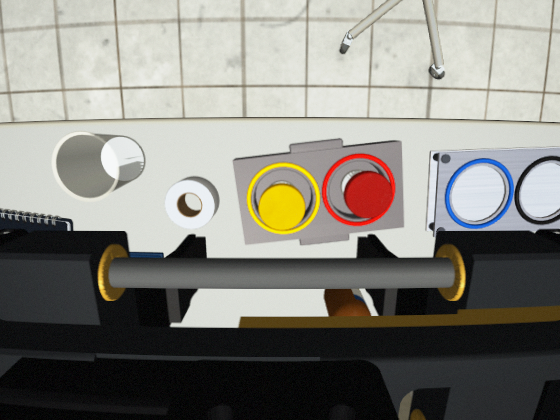

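Both cups stand in their wells ((283,207), (368,195)). Now the amber bottle.

```bash
python3 -m creep '{"motion": [[1,[-0.0225,0.0135,0],0],[1,[-0.0225,0.0135,0],0],[1,[-0.0225,0.0135,0],0],[1,[-0.0225,0.0135,0],0],[1,[-0.0225,0.013,0],0],[1,[0,0,0],0],[1,[0,0,0],0],[1,[0,0,0],0]]}'
python3 - <<'E'
from h import *
s=ctrl.snapshot('wrist');cv2.imwrite('pics/w5.png',s['img'][:,:,::-1]);print(proj(s,[[.53,.192,.083]]))
for th in (45,60):
  p=mask(s,lambda h,a,v:(v<th),(250,312,170,222)).astype(np.float32)
  c,r=cv2.minEnclosingCircle(p);print(len(p),c,r,plane(s,[c,p.mean(0)],.083).round(4))
E
```

```text
time: 16.0
position: [0.5312, 0.1915, 0.3431]
eef_rot: [[1.0, 0.0, -0.001], [0.0, -1.0, -0.0], [-0.001, 0.0, -1.0]]
force: [0.5, -0.9, -0.1]
opening: 1.001
finger_force: 0.0
[[281.53453341 216.17534672]]
554 (281.5, 199.77906799316406) 24.628902435302734 [[0.5428 0.192  0.083 ]
 [0.5348 0.1921 0.083 ]]
841 (282.0, 199.6630401611328) 24.98541259765625 [[0.5429 0.1916 0.083 ]
 [0.5403 0.1934 0.083 ]]
```

View pics/w5.png

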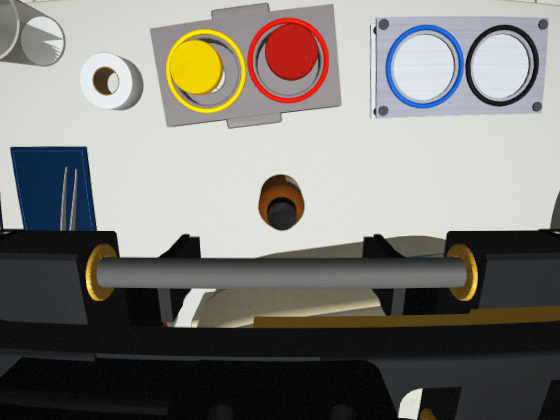

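Amber cap centre at (282.5,213), so bottle at about (0.532,0.191); rack collars at (426,66) and (503,65).

```bash
python3 - <<'E'
from h import *
s=ctrl.snapshot('wrist')
print(plane(s,[(282.5,213)],.083))
for f,roi in [(blu,(380,470,18,112)),(lambda h,a,v:v<60,(464,541,20,110))]:
  p=mask(s,f,roi);l=plane(s,p,.024)[:,:2]*1000
  q=np.linalg.lstsq(np.c_[2*l,np.ones(len(l))],(l**2).sum(1),rcond=None)[0];print(q[:2],np.sqrt(q[2]+q[:2]@q[:2]),len(p))
E
python3 -m creep '{"motion": [[1,[0.001,0.0003,0.02],0],[1,[0,0,0.03],0],[1,[0,0,0.03],0],[1,[0,0,0.025],0],[1,[0,0,0.015],0],[1,[0,0,0.008],0],[1,[0,0,0],0],[1,[0,0,0],0]]}'
```

```text
[[0.53313236 0.19147827 0.083     ]]
[648.41947559  66.77905025] 32.92022700695783 1231
[652.35897931  -5.16698506] 33.02867340639668 994
time: 16.77
position: [0.5325, 0.1914, 0.2158]
eef_rot: [[1.0, 0.001, 0.0], [0.001, -1.0, 0.0], [0.0, -0.0, -1.0]]
force: [-0.4, -0.2, 0.7]
opening: 0.998
finger_force: 0.0
```

```bash
python3 -m creep '{"motion": [[0.8,[0,0,0.0075],0],[0.3,[0,0,0],0],[0.3,[0,0,0],0],[0.3,[0,0,0],0],[0.3,[0,0,0],0],[0.3,[0,0,0],0],[0.3,[0,0,0],0],[0.3,[0,0,0],0]]}' 20 >/dev/null; python3 -m creep '{"motion": [[0.3,[0,0,0],0],[0.3,[0,0,0],0],[0.3,[0,0,0],0],[0.3,[0,0,0],0]]}'; python3 -m creep '{"motion": [[0.3,[0,0,-0.01],0],[0.3,[0,0,-0.02],0],[0.3,[0,0,-0.025],0],[0.3,[0,0,-0.025],0],[0.3,[0.01,0,-0.01],0],[0.3,[0.02,0.01,0],0],[0.3,[0.02,0.02,0],0]]}'
```

```text
time: 17.77
position: [0.5319, 0.1912, 0.2086]
eef_rot: [[1.0, 0.001, 0.0], [0.001, -1.0, 0.0], [0.0, -0.0, -1.0]]
force: [-0.5, 0.5, 1.8]
opening: 0.44
finger_force: 19.9
time: 18.35
position: [0.5818, 0.1628, 0.3005]
eef_rot: [[1.0, 0.004, 0.002], [0.004, -1.0, 0.001], [0.002, -0.001, -1.0]]
force: [0.7, -0.1, -1.3]
opening: 0.443
finger_force: 19.9
```

```bash
python3 -m creep '{"motion": [[0.3,[0.02,0.025,0],0],[0.3,[0.02,0.032,0],0],[0.3,[0.02,0.032,0],0],[0.3,[0.0107,0.032,0],0],[0.3,[0,0.025,0],0],[0.3,[0,0.0207,0],0],[0.3,[0,0,0],0],[0.3,[0,0,0],0]]}';python3 -m creep '{"motion": [[0.3,[0,0,0.01],0],[0.3,[0,0,0.02],0],[0.3,[0,0,0.02],0],[0.3,[0,0,0.015],0],[0.3,[0,0,0.008],0],[0.3,[0,0,0],0],[0.3,[0,0,0],0]]}'
```

```text
time: 19.02
position: [0.6525, -0.0067, 0.2986]
eef_rot: [[1.0, -0.002, -0.001], [-0.002, -1.0, 0.0], [-0.001, -0.0, -1.0]]
force: [0.1, 0.2, -1.1]
opening: 0.442
finger_force: 19.9
time: 19.6
position: [0.6526, -0.0043, 0.225]
eef_rot: [[1.0, 0.002, -0.001], [0.002, -1.0, 0.0], [-0.001, -0.0, -1.0]]
force: [-0.3, -0.7, -0.8]
opening: 0.442
finger_force: 19.9
```

```bash
python3 -m creep '{"motion": [[0.3,[0,0,0.005],0],[0.3,[0,0,0.003],0],[0.3,[0,0,0.002],0],[0.3,[0,0,0],0],[0.3,[0,0,0],0],[0.3,[0,0,0],0]]}';python3 -m creep '{"motion": [[0.3,[0,0,0.001],0],[0.3,[0,0,0],0],[0.3,[0,0,0],0]]}'
```

```text
time: 20.1
position: [0.6528, -0.0055, 0.2157]
eef_rot: [[1.0, 0.001, 0.001], [0.001, -1.0, -0.0], [0.001, 0.0, -1.0]]
force: [0.1, 0.7, -0.9]
opening: 0.444
finger_force: 19.9
time: 20.35
position: [0.6528, -0.0055, 0.2146]
eef_rot: [[1.0, 0.001, 0.001], [0.001, -1.0, -0.0], [0.001, 0.0, -1.0]]
force: [0.1, -0.7, -0.4]
opening: 0.445
finger_force: 19.9
```

```bash
python3 -m creep '{"motion": [[0.3,[0,0,0.0005],0],[0.7,[0,0,0],0],[0.7,[0,0,0],0],[0.7,[0,0,0],0],[0.7,[0,0,0],0],[0.7,[0,0,0],0],[0.7,[0,0,-0.01],0],[0.7,[0,0,-0.025],0]]}'; python3 -m creep '{"motion": [[1,[0,0,-0.035],0],[1,[0,0,-0.04],0],[1,[0,0,-0.04],0],[1,[0,0,-0.025],0],[1,[0,-0.01,-0.01],0],[1,[0,-0.02,0],0],[1,[0,-0.03,0],0],[1,[-0.01,-0.03,0],0]]}'; python3 -m creep '{"motion": [[1,[-0.02,-0.028,0],0],[1,[-0.025,-0.028,0],0],[1,[-0.025,-0.028,0],0],[1,[-0.025,-0.028,0],0],[1,[-0.025,-0.028,0],0],[1,[-0.025,-0.028,0],0],[1,[-0.025,-0.028,0],0],[1,[-0.025,-0.028,0],0]]}'; python3 -m creep '{"motion": [[1,[-0.025,-0.0135,0],0],[1,[-0.02,-0.006,0],0],[1,[-0.007,0,0],0],[1,[0,0,0],-0.125],[1,[0,0,0],-0.125],[1,[0,0,0],-0.125],[1,[0,0,0],-0.125],[1,[0,0,0],-0.125]]}'; python3 -m creep '{"motion": [[1,[0,0,0],-0.125],[1,[0,0,0],-0.125],[1,[0,0,0],-0.125],[1,[0,0,0],-0.125],[1,[0,0,0],-0.125],[1,[0,0,0],-0.125],[1,[0,0,0],-0.125],[1,[0,0,0],-0.071]]}';  python3 -m creep '{"motion": [[1,[0,0,0],0],[1,[0,0,0],0],[1,[0,0,0],0]]}'
python3 - <<'E'
from h import *
s=ctrl.snapshot('wrist');cv2.imwrite('pics/w6.png',s['img'][:,:,::-1])
p=mask(s,blu,(200,360,150,260)).astype(np.float32)
c,r=cv2.minEnclosingCircle(p);print(len(p),c,r,plane(s,[c,p.mean(0)],.083).round(4))
s=ctrl.snapshot('scene');cv2.imwrite('pics/s3.png',s['img'][:,:,::-1])
E
```

```text
time: 21.02
position: [0.6512, -0.0053, 0.2463]
eef_rot: [[1.0, 0.001, -0.008], [0.001, -1.0, 0.001], [-0.008, -0.001, -1.0]]
force: [-0.4, 0.2, 0.5]
opening: 0.694
finger_force: 0.0
time: 21.68
position: [0.6433, 0.0852, 0.3988]
eef_rot: [[1.0, -0.001, 0.002], [-0.001, -1.0, 0.0], [0.002, -0.0, -1.0]]
force: [0.9, 0.1, -0.2]
opening: 0.998
finger_force: 0.0
time: 22.35
position: [0.4452, 0.3098, 0.3982]
eef_rot: [[1.0, 0.001, -0.002], [0.001, -1.0, -0.0], [-0.002, 0.0, -1.0]]
force: [0.8, 0.3, -0.2]
opening: 0.998
finger_force: 0.0
time: 23.02
position: [0.3958, 0.3275, 0.3985]
eef_rot: [[0.807, 0.59, -0.0], [0.59, -0.807, -0.001], [-0.001, 0.0, -1.0]]
force: [-0.4, -0.3, 0.1]
opening: 0.995
finger_force: 0.0
time: 23.68
position: [0.3959, 0.3274, 0.3985]
eef_rot: [[-0.006, 1.0, -0.001], [1.0, 0.006, -0.001], [-0.001, -0.001, -1.0]]
force: [0.3, 0.5, -0.5]
opening: 0.999
finger_force: 0.0
time: 23.93
position: [0.3957, 0.3276, 0.3987]
eef_rot: [[0.001, 1.0, -0.0], [1.0, -0.001, -0.0], [-0.0, -0.0, -1.0]]
force: [0.1, -0.2, 0.6]
opening: 1.0
finger_force: 0.0
652 (262.5, 228.51612854003906) 48.57860565185547 [[0.3777 0.2993 0.083 ]
 [0.3902 0.3197 0.083 ]]
```

View pics/w6.png

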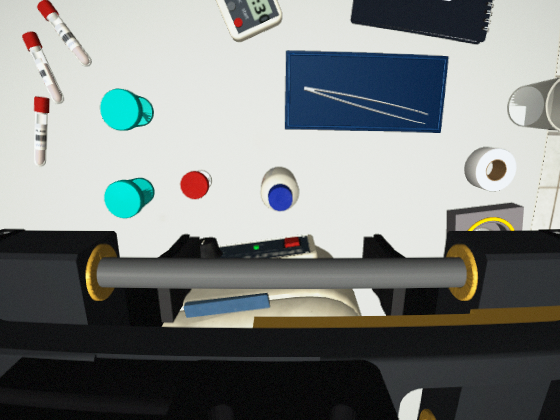

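View pics/s3.png

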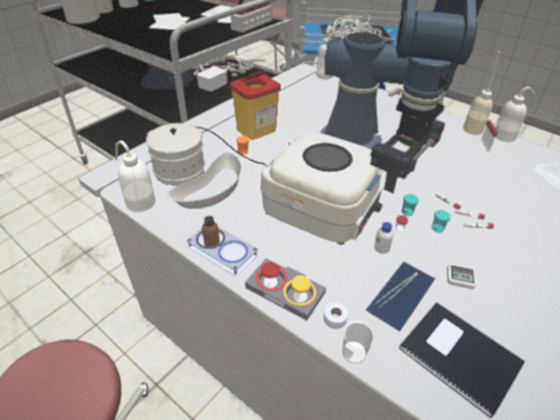

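Amber stands in the black hole (scene (210,232)); blue cap in wrist view at (280,198).

```bash
python3 - <<'E'
from h import *
s=ctrl.snapshot('wrist')
p=mask(s,lambda h,a,v:(h>110)&(h<130)&(a>150),(262,298,180,215)).astype(np.float32)
c,r=cv2.minEnclosingCircle(p);print(len(p),c,r,plane(s,[c,p.mean(0)],.083).round(4))
E
python3 -m creep '{"motion": [[1,[0,0,0.02],0],[1,[0,0,0.03],0],[1,[0,0,0.03],0],[1,[0,0,0.025],0],[1,[0,0,0.01],0],[1,[0,0,0],0],[1,[0,0,0],0]]}'
```

```text
487 (280.0, 197.25999450683594) 12.896136283874512 [[0.3944 0.3298 0.083 ]
 [0.3944 0.3298 0.083 ]]
time: 24.67
position: [0.3957, 0.328, 0.2841]
eef_rot: [[-0.001, 1.0, -0.0], [1.0, 0.001, -0.0], [-0.0, -0.0, -1.0]]
force: [0.9, 1.1, 0.7]
opening: 1.004
finger_force: 0.0
```

```bash
python3 -m creep '{"motion": [[1,[0,-0.0007,0.02],0],[1,[0,0,0.025],0],[1,[0,0,0.018],0],[1,[0,0,0.009],0],[1,[0,0,0.0035],0],[1,[0,0,0],0],[0.3,[0,0,0],0],[0.3,[0,0,0],0]]}' 20; python3 -m creep '{"motion": [[0.3,[0,0,0],0],[0.3,[0,0,0],0],[0.3,[0,0,0],0],[0.3,[0,0,0],0],[0.3,[0,0,0],0],[0.3,[0,0,0],0],[0.3,[0,0,0],0],[0.3,[0,0,0],0]]}'; python3 -m creep '{"motion": [[0.3,[0,0,0],0],[0.3,[0,0,0],0],[0.3,[0,0,0],0]]}'
```

```text
time: 25.33
position: [0.3952, 0.3282, 0.2097]
eef_rot: [[-0.001, 1.0, 0.002], [1.0, 0.001, 0.001], [0.001, 0.002, -1.0]]
force: [0.0, -0.4, 0.2]
opening: 0.922
finger_force: 0.0
time: 26.0
position: [0.3946, 0.3278, 0.2085]
eef_rot: [[-0.001, 1.0, -0.0], [1.0, 0.001, -0.0], [-0.0, -0.0, -1.0]]
force: [-0.7, -0.4, 1.7]
opening: 0.455
finger_force: 19.9
time: 26.25
position: [0.3946, 0.3279, 0.2085]
eef_rot: [[-0.001, 1.0, -0.0], [1.0, 0.001, -0.0], [-0.0, -0.0, -1.0]]
force: [-1.2, -0.3, 0.7]
opening: 0.451
finger_force: 19.9
```

```bash
python3 -m creep '{"motion": [[0.3,[0,0,-0.01],0],[0.3,[0,0,-0.02],0],[0.3,[0,0,-0.03],0],[0.3,[0,0,-0.03],0],[0.3,[0,0.01,-0.02],0],[0.3,[0,0.02,0],0],[0.3,[0,0.03,0],0],[0.3,[0,0.03,0],0]]}'; python3 -m creep '{"motion": [[0.3,[0,0.03,0],0],[0.3,[0,0.03,0],0],[0.3,[-0.01,0.03,0],0],[0.3,[-0.02,0.03,0],0],[0.3,[-0.025,0.02,0],0],[0.3,[-0.03,0.02,0],0],[0.3,[-0.03,0.004,0],0],[0.3,[-0.03,0,0],0]]}'; python3 -m creep '{"motion": [[0.3,[-0.03,0,0],0],[0.3,[-0.03,0,0],0],[0.3,[-0.03,0,0],0],[0.3,[-0.02,0,0],0],[0.3,[-0.007,0,0],0],[0.3,[0,0,0],0],[0.3,[0,0,0],0],[0.3,[0,0,0],0]]}'
```

```text
time: 26.92
position: [0.485, 0.3281, 0.32]
eef_rot: [[-0.002, 1.0, 0.001], [1.0, 0.002, 0.001], [0.001, 0.001, -1.0]]
force: [-0.4, 0.8, -1.7]
opening: 0.449
finger_force: 19.9
time: 27.58
position: [0.6503, 0.1814, 0.3187]
eef_rot: [[-0.001, 1.0, 0.002], [1.0, 0.001, -0.0], [-0.0, 0.002, -1.0]]
force: [-0.2, -1.0, -1.0]
opening: 0.448
finger_force: 19.9
time: 28.25
position: [0.6488, 0.0675, 0.3185]
eef_rot: [[-0.002, 1.0, -0.0], [1.0, 0.002, 0.001], [0.001, -0.0, -1.0]]
force: [-0.3, 0.2, -1.0]
opening: 0.453
finger_force: 19.9
```

```bash
python3 -m creep '{"motion": [[0.3,[-0.001,0,0.015],0],[0.3,[0,0,0.025],0],[0.3,[0,0,0.025],0],[0.3,[0,0,0.02],0],[0.3,[0,0,0.009],0],[0.3,[0,0,0],0],[0.3,[0,0,0],0],[0.3,[0,0,0],0]]}';python3 -m creep '{"motion": [[0.3,[0,0,0.004],0],[0.3,[0,0,0.003],0],[0.3,[0,0,0.002],0],[0.3,[0,0,0],0],[0.3,[0,0,0],0],[0.3,[0,0,0],0]]}'
```

```text
time: 28.92
position: [0.6497, 0.0657, 0.2258]
eef_rot: [[-0.002, 1.0, 0.003], [1.0, 0.002, -0.0], [-0.0, 0.003, -1.0]]
force: [-0.0, 0.1, -0.7]
opening: 0.451
finger_force: 19.9
time: 29.42
position: [0.649, 0.065, 0.2155]
eef_rot: [[-0.001, 1.0, 0.0], [1.0, 0.001, -0.0], [-0.0, 0.0, -1.0]]
force: [-0.2, 0.1, -1.4]
opening: 0.453
finger_force: 19.9
```

```bash
python3 -m creep '{"motion": [[0.3,[0,0,0.0012],0],[0.3,[0,0,0],0],[0.75,[0,0,0],0],[0.75,[0,0,0],0],[0.75,[0,0,0],0],[0.75,[0,0,0],0],[0.75,[0,0,0],0],[0.75,[0,0,-0.01],0]]}'; python3 -m creep '{"motion": [[1,[0,0,-0.025],0],[1,[0,0,-0.035],0],[1,[0,0,-0.035],0],[1,[0,0,-0.035],0],[1,[0.01,-0.005,-0.01],0],[1,[0.02,-0.01,0],0],[1,[0.03,-0.015,0],0],[1,[0.035,-0.016,0],0]]}'; python3 -m creep '{"motion": [[1,[0.035,-0.016,0],0],[1,[0.035,-0.016,0],0],[1,[0.035,-0.016,0],0],[1,[0.035,-0.016,0],0],[1,[0.035,-0.016,0],0],[1,[0.035,-0.016,0],0],[1,[0.03,-0.012,0],0],[1,[0.019,-0.006,0],0]]}'; python3 -m creep '{"motion": [[1,[0,0,0],0.125],[1,[0,0,0],0.125],[1,[0,0,0],0.125],[1,[0,0,0],0.125],[1,[0,0,0],0.125],[1,[0,0,0],0.125],[1,[0,0,0],0.125],[1,[0,0,0],0.125]]}'>/dev/null; python3 -m creep '{"motion": [[1,[0,0,0],0.125],[1,[0,0,0],0.125],[1,[0,0,0],0.125],[1,[0,0,0],0.125],[1,[0,0,0],0.125],[1,[0,0,0],0.125],[1,[0,0,0],0.042],[1,[0,0,0],0]]}'
python3 - <<'E'
from h import *
s=ctrl.snapshot('wrist');cv2.imwrite('pics/w7.png',s['img'][:,:,::-1])
t=ctrl.snapshot('top');cv2.imwrite('pics/t7.png',cv2.resize(t['img'][110:260,140:460,::-1],None,fx=2.5,fy=2.5))
v=np.vstack([np.zeros((1,1,3),np.uint8)]) if 0 else None
E
```

```text
time: 30.08
position: [0.6481, 0.0651, 0.2227]
eef_rot: [[-0.001, 1.0, -0.004], [1.0, 0.001, 0.0], [0.0, -0.004, -1.0]]
force: [-0.3, 0.1, -0.2]
opening: 0.733
finger_force: 0.0
time: 30.75
position: [0.6025, 0.1598, 0.3651]
eef_rot: [[0.002, 1.0, 0.001], [1.0, -0.002, -0.0], [-0.0, 0.001, -1.0]]
force: [-0.2, 1.0, -0.0]
opening: 1.0
finger_force: 0.0
time: 31.42
position: [0.4858, 0.422, 0.3644]
eef_rot: [[-0.004, 1.0, -0.001], [1.0, 0.004, 0.001], [0.001, -0.001, -1.0]]
force: [0.3, 0.3, 0.5]
opening: 0.998
finger_force: 0.0
time: 32.75
position: [0.4881, 0.419, 0.3643]
eef_rot: [[0.976, -0.219, -0.001], [-0.219, -0.976, -0.0], [-0.001, 0.0, -1.0]]
force: [-1.3, -0.2, -0.2]
opening: 1.004
finger_force: 0.0
```

View pics/t7.png

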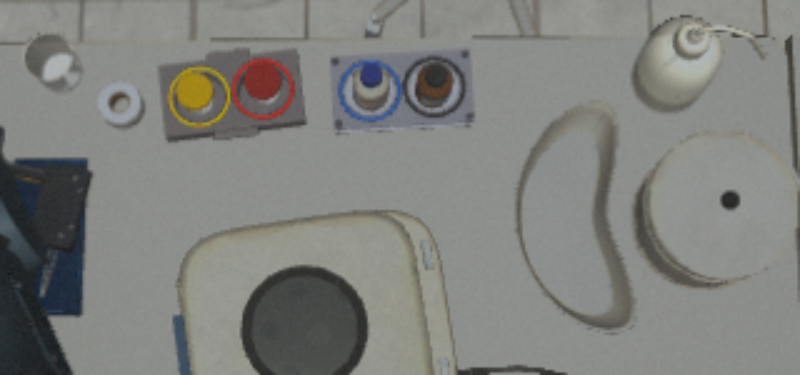

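Both bottles stand in their holes ((372,80), (435,80) in the crop). Dish outline clear. Now pick the forceps.

```bash
python3 -m creep '{"motion": [[0.6,[0,0,0.02],0],[0.6,[0,0,0.035],0],[0.6,[0,0,0.035],0],[0.6,[0,0,0.035],0],[0.6,[0,0,0.025],0],[0.6,[0,0,0.015],0],[0.6,[0,0,0],0],[0.6,[0,0,0],0]]}'; python3 -m creep '{"motion": [[0.6,[0,0.001,0.006],0],[0.6,[0,0,0.004],0],[0.6,[0,0,0.002],0],[0.6,[0,0,0],0],[0.6,[0,0,0],0]]}'
```

```text
time: 33.52
position: [0.4884, 0.4189, 0.1985]
eef_rot: [[0.976, -0.218, -0.002], [-0.218, -0.976, -0.001], [-0.001, 0.001, -1.0]]
force: [0.2, -0.1, 0.6]
opening: 0.611
finger_force: 0.0
time: 33.93
position: [0.4885, 0.4181, 0.1878]
eef_rot: [[0.976, -0.218, 0.001], [-0.218, -0.976, 0.0], [0.001, -0.001, -1.0]]
force: [-0.5, 0.1, -0.8]
opening: 0.598
finger_force: 0.0
```

Run:
```python
from h import *
t=ctrl.snapshot('top')
c=lambda x,y:(140+(x-.75)/2.5,110+(y-.75)/2.5)
pts=[(518,225),(522,180),(548,125),(596,101),(617,115),(615,140),(600,190),(601,220),(612,260),(634,300),(628,325),(605,330),(560,302),(530,265)]
w=plane(t,[c(*p) for p in pts],.042)[:,:2]*1000
r=cv2.minAreaRect(w.astype(np.float32));print(r,cv2.boxPoints(r).round(0).tolist());print(w.round(0).tolist())
print('pot', plane(t,[c(648,200),c(652,180),c(655,230)],.12).round(3).tolist(),plane(t,[c(637,215),c(645,260)],.0).round(3).tolist())
```

```text
((501.55712890625, -154.37193298339844), (252.7952117919922, 118.57544708251953), 3.3762900829315186) [[372.0, -103.0], [379.0, -221.0], [631.0, -206.0], [624.0, -88.0]]
[[492.0, -96.0], [542.0, -101.0], [603.0, -131.0], [630.0, -184.0], [614.0, -207.0], [586.0, -204.0], [530.0, -186.0], [497.0, -186.0], [453.0, -197.0], [409.0, -219.0], [382.0, -212.0], [377.0, -187.0], [407.0, -139.0], [448.0, -108.0]]
pot [[0.504, -0.222, 0.12], [0.525, -0.227, 0.12], [0.473, -0.228, 0.12]] [[0.509, -0.234, 0.0], [0.459, -0.241, 0.0]]
```

```bash
python3 -m creep '{"motion": [[0.6,[0,0,0.001],0],[0.05,[0,0,0],0],[0.05,[0,0,0],0],[0.05,[0,0,0],0],[0.05,[0,0,0],0],[0.05,[0,0,0],0],[0.05,[0,0,0],0],[0.05,[0,0,0],0]]}' 15;python3 -m creep '{"motion": [[0.05,[0,0,0],0],[0.05,[0,0,0],0],[0.05,[0,0,0],0],[0.05,[0,0,0],0],[0.05,[0,0,0],0],[0.05,[0,0,0],0]]}';python3 -m creep '{"motion": [[0.05,[0,0,-0.01],0],[0.05,[0,0,-0.02],0],[0.05,[0,0,-0.035],0],[0.05,[0,0,-0.035],0],[0.05,[0,0,-0.04],0],[0.05,[0,0,-0.04],0],[0.05,[0,0,-0.03],0],[0.05,[0,0,0],0]]}'
```

```text
time: 34.65
position: [0.4884, 0.418, 0.1862]
eef_rot: [[0.976, -0.218, -0.0], [-0.218, -0.976, -0.0], [-0.0, 0.0, -1.0]]
force: [-0.8, -0.6, -1.1]
opening: 0.154
finger_force: 0.0
time: 35.15
position: [0.4884, 0.418, 0.1862]
eef_rot: [[0.976, -0.218, -0.0], [-0.218, -0.976, -0.0], [-0.0, 0.0, -1.0]]
force: [-0.6, 0.5, 0.4]
opening: 0.118
finger_force: 15.0
time: 35.82
position: [0.4897, 0.419, 0.4054]
eef_rot: [[0.976, -0.218, 0.014], [-0.218, -0.976, 0.008], [0.012, -0.011, -1.0]]
force: [0.6, 0.0, 0.1]
opening: 0.119
finger_force: 15.0
```

```bash
python3 -m creep '{"motion": [[0.05,[0,0,0],-0.11],[0.05,[0,0,0],-0.11],[0.05,[0.013,0.01,0],0],[0.05,[0,0.02,0],0],[0.05,[0,0.035,0],0],[0.05,[0,0.035,0],0],[0.05,[0,0.035,0],0],[0.05,[0,0.035,0],0]]}'; python3 -m creep '{"motion": [[0.05,[0,0.037,0],0],[0.05,[0,0.037,0],0],[0.05,[0,0.037,0],0],[0.05,[0,0.037,0],0],[0.05,[0,0.037,0],0],[0.05,[0,0.037,0],0],[0.05,[0,0.037,0],0],[0.05,[0,0.037,0],0]]}'; python3 -m creep '{"motion": [[0.05,[0,0.035,0],0],[0.05,[0,0.03,0],0],[0.05,[0,0.018,0],0],[0.05,[0,0.01,0],0],[0.05,[0,0,0],0],[0.05,[0,0,0],0],[0.05,[0,0,0],0]]}'
python3 - <<'E'
from h import *
s=ctrl.snapshot('wrist');t=ctrl.snapshot('top')
a=cv2.resize(s['img'],None,fx=.9,fy=.9);b=cv2.resize(t['img'][130:260,330:450],None,fx=2.2,fy=2.2)
o=np.zeros((a.shape[0],a.shape[1]+b.shape[1],3),np.uint8);o[:,:a.shape[1]]=a;o[:b.shape[0],a.shape[1]:]=b
print(o.shape);cv2.imwrite('pics/w8.png',o[:,:,::-1])
E
```

```text
time: 36.48
position: [0.5015, 0.2459, 0.3961]
eef_rot: [[1.0, -0.002, -0.0], [-0.002, -1.0, -0.001], [-0.0, 0.001, -1.0]]
force: [0.1, -0.2, 0.5]
opening: 0.119
finger_force: 15.0
time: 37.15
position: [0.501, -0.0506, 0.3964]
eef_rot: [[1.0, -0.003, 0.0], [-0.003, -1.0, -0.0], [0.0, 0.0, -1.0]]
force: [0.2, 0.6, -1.5]
opening: 0.119
finger_force: 15.0
time: 37.73
position: [0.501, -0.14, 0.3961]
eef_rot: [[1.0, 0.0, -0.001], [0.0, -1.0, 0.001], [-0.001, -0.001, -1.0]]
force: [0.1, 0.7, -0.1]
opening: 0.119
finger_force: 15.0
(378, 768, 3)
```

View pics/w8.png

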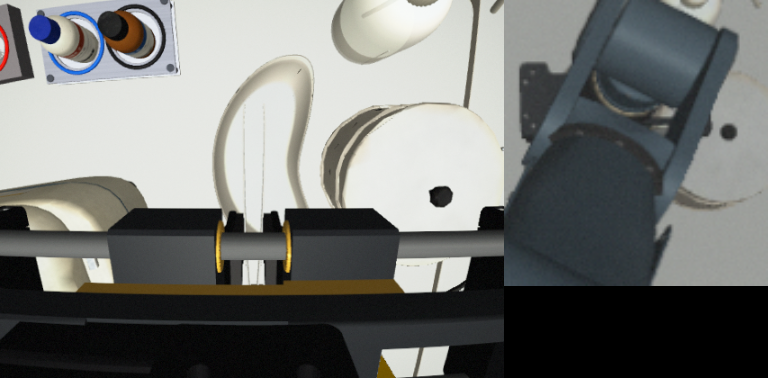

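Wrist view (x0.9): forceps held at (254,190) over the dish, pot wall from base line (322,165) to lid edge (345,165), lid top (425,103); end plates of the gripper stand out wide on both sides.

Run:
```python
from h import *
s=ctrl.snapshot('wrist')
d=lambda a:[(x/.9,y/.9) for x,y in a]
for z in (0,.02,.08,.1,.12,.14): print(z,plane(s,d([(322,160),(345,165),(345,195),(425,103),(375,112),(358,130)]),z)[:,:2].round(4).tolist())
print('dish rim',plane(s,d([(213,150),(300,160),(312,75)]),.042)[:,:2].round(4).tolist())
r=plane(s,d([(228,150),(286,150),(228,195),(287,195)]),.007)[:,:2];print('floor',r.round(4).tolist())
# edge profile along rows in full-res
g=cv2.cvtColor(s['img'],cv2.COLOR_RGB2GRAY)
for v in (175,185,195,205,212,218): print(v,np.array2string(g[v,345:400:1]))
```

```text
0 [[0.5078, -0.2281], [0.5013, -0.2588], [0.4606, -0.2619], [0.5818, -0.3569], [0.5694, -0.2924], [0.5466, -0.2723]]
0.02 [[0.511, -0.2233], [0.5049, -0.2524], [0.4663, -0.2554], [0.5811, -0.3453], [0.5693, -0.2842], [0.5478, -0.2652]]
0.08 [[0.5207, -0.2091], [0.5156, -0.2332], [0.4835, -0.2357], [0.5789, -0.3104], [0.5691, -0.2597], [0.5512, -0.2439]]
0.1 [[0.5239, -0.2043], [0.5192, -0.2268], [0.4893, -0.2291], [0.5782, -0.2988], [0.5691, -0.2515], [0.5524, -0.2367]]
0.12 [[0.5271, -0.1996], [0.5227, -0.2204], [0.495, -0.2226], [0.5775, -0.2872], [0.569, -0.2433], [0.5535, -0.2296]]
0.14 [[0.5304, -0.1948], [0.5263, -0.214], [0.5008, -0.216], [0.5767, -0.2755], [0.5689, -0.2351], [0.5547, -0.2225]]
dish rim [[0.526, -0.0929], [0.5145, -0.1926], [0.6077, -0.2025]]
floor [[0.5215, -0.107], [0.5215, -0.1801], [0.4626, -0.1058], [0.4626, -0.183]]
175 [231 231 231 232 231 231 232 232 233 231 232 230 185 178 191 178 116  90
  88  89  92  92  87  90  90  88  89  88  87  90  88  87  85 187 203 203
 204 195  86  90  87  89  86  87  92 123 150 179 206 224 228 229 229 229
 230]
185 [232 232 
[... 431 characters left out ...]
236 237
 236]
205 [232 231 231 231 231 232 231 233 232 231 232 208 183 185 168 123 100  95
  95  97  94  95  91  97  97  95  96  93 176 184 205 204 106  93  90  95
  88 126 182 210 224 234 235 236 235 235 235 235 235 235 236 234 236 235
 235]
212 [232 232 230 232 231 231 231 232 232 232 230 231 232 231 210 192 171 124
 100 101 102  97  94  96  97  97  96 116 175 184 190 203 105  97  90  95
 151 194 207 221 232 235 236 235 234 236 235 235 235 237 236 235 236 235
 237]
218 [232 232 230 232 232 230 232 232 232 231 231 231 232 231 231 231 225 203
 213 218 150 105  90  97 103 103 100 118 177 184 185 169 101  98  88 129
 176 205 218 228 236 235 235 235 236 236 236 234 235 235 237 235 236 235
 236]
```

Run:
```python
from h import *
t=ctrl.snapshot('top'); t['img']=cv2.imread('pics/top0.png')[:,:,::-1].copy(); s=ctrl.snapshot('wrist')
g=cv2.cvtColor(t['img'],cv2.COLOR_RGB2GRAY)
for v in (170,180,190,200,210): print(v,g[v,378:410])
b=cv2.resize(g[155:235,385:470],None,fx=4,fy=4,interpolation=cv2.INTER_CUBIC)
c=cv2.HoughCircles(b,cv2.HOUGH_GRADIENT,1,30,param1=60,param2=18,minRadius=100,maxRadius=135)
for x,y,r in c[0][:3]:
    uv=np.array([[385+x/4,155+y/4],[385+(x-r)/4,155+y/4]]);print(uv,r/4)
    for z in (.1,.12,.13): print(z,plane(t,uv,z).round(4).tolist())
# lid edge in wrist, dark->bright mid crossing
gw=cv2.cvtColor(s['img'],cv2.COLOR_RGB2GRAY)
e=[]
for v in range(150,226,6):
    r=gw[v,372:440].astype(int);k=np.nonzero((r[:-1]<130)&(r[1:]>=130))[0]
    if len(k):e.append((372+k[-1]+.5,v))
print(np.c_[e,plane(s,e,.12)[:,:2].round(4),plane(s,e,.10)[:,:2].round(4)])
```

```text
170 [122 107  96  95  91  84  79  91 115 131 129 128 127 129 130 130 128 131
 129 130 129 132 129 131 130 129 131 131 127 114 119 131]
180 [125 104  84  81  77  79 104 128 130 130 129 129 132 130 130 130 130 127
 129 125 109 113  96 105 123 128 127 131 134 137 136 136]
190 [ 83  83  76  73  86 114 132 128 131 132 128 132 130 130 129 121  87  62
  64  90  88  98 123 134 136 135 135 136 132 136 136 136]
200 [ 91  89  86  82  83  94 110 129 131 129 131 130 129 131 120 106  83  62
  61  65  85  84  76 107 129 135 134 135 136 137 135 134]
210 [126 126 115  94  94  89  87  89  92 116 129 131 128 129 131 130 130 115
 109  97  71  72  71  69  85 103  98  88  98 112 127 136]
[[427.625 192.625]
 [397.075 192.625]] 30.55
0.1 [[0.4998, -0.3011, 0.1], [0.5002, -0.2209, 0.1]]
0.12 [[0.4962, -0.2959, 0.12], [0.4966, -0.2169, 0.12]]
0.13 [[0.4944, -0.2933, 0.13], [0.4948, -0.2148, 0.13]]
[[ 4.065e+02  1.500e+02  5.495e-01 -2.372e-01  5.481e-01 -2.449e-01]
 [ 4.015e+02  1.560e+02  5.448e-01 -2.336e-01  5.430e-01 -2.410e-01]
 [ 3.975e+02  1.620e+02  5.401e-01 -2.308e-01  5.379e-01 -2.380e-01]
 [ 3.935e+02  1.680e+02  5.353e-01 -2.280e-01  5.327e-01 -2.349e-01]
 [ 3.905e+02  1.740e+02  5.305e-01 -2.259e-01  5.275e-01 -2.327e-01]
 [ 3.875e+02  1.800e+02  5.257e-01 -2.239e-01  5.223e-01 -2.305e-01]
 [ 3.855e+02  1.860e+02  5.208e-01 -2.226e-01  5.171e-01 -2.292e-01]
 [ 3.845e+02  1.920e+02  5.159e-01 -2.222e-01  5.118e-01 -2.287e-01]
 [ 3.835e+02  1.980e+02  5.109e-01 -2.218e-01  5.064e-01 -2.282e-01]
 [ 3.815e+02  2.040e+02  5.059e-01 -2.205e-01  5.010e-01 -2.269e-01]
 [ 3.805e+02  2.100e+02  5.009e-01 -2.201e-01  4.956e-01 -2.264e-01]
 [ 3.795e+02  2.160e+02  4.958e-01 -2.196e-01  4.901e-01 -2.259e-01]
 [ 3.795e+02  2.220e+02  4.906e-01 -2.200e-01  4.846e-01 -2.264e-01]]
```

```bash
cat > e.py <<'E'
from h import *
s=ctrl.snapshot('wrist');np.save('pics/last.npy',s['img'])
gw=cv2.cvtColor(s['img'],cv2.COLOR_RGB2GRAY).astype(int)
print(s['position'].round(4))
u0=int(proj(s,[[.5,-.16,.1]])[0][0]);u1=int(proj(s,[[.5,-.28,.08]])[0][0])
for v in (180,195,210):
    r=gw[v,u0:u1];k=np.nonzero((r[:-1]<130)!=(r[1:]<130))[0]
    print(v,[(int(u0+i),int(r[i+1]),np.round(plane(s,[(u0+i+.5,v)]*4,0)[0,:2],4).tolist(),[float(plane(s,[(u0+i+.5,v)],z)[0,1].round(4)) for z in (.06,.08,.1,.12)]) for i in k])
E
python3 e.py; python3 -m creep '{"motion": [[0.05,[0,0.02,0],0],[0.05,[0,0.03,0],0],[0.05,[0,0.03,0],0],[0.05,[0,0.02,0],0],[0.05,[0,0,0],0],[0.05,[0,0,0],0],[0.05,[0,0,0],0]]}';python3 e.py
python3 - <<'E'
import numpy as np,cv2
a=np.load('pics/last.npy');cv2.imwrite('pics/w9.png',cv2.resize(a[30:230,130:430,::-1],None,fx=2.6,fy=2.6))
E
```

```text
[ 0.5684 -0.1393  0.3751]
180 [(325, 128, [0.5054, -0.1908], [-0.1826, -0.1798, -0.1771, -0.1743]), (326, 130, [0.5054, -0.192], [-0.1836, -0.1808, -0.1779, -0.1751]), (327, 125, [0.5054, -0.1932], [-0.1846, -0.1817, -0.1788, -0.1759]), (329, 151, [0.5054, -0.1955], [-0.1865, -0.1835, -0.1805, -0.1775]), (358, 126, [0.5055, -0.2296], [-0.2151, -0.2103, -0.2055, -0.2007]), (375, 178, [0.5056, -0.2497], [-0.232, -0.2261, -0.2203, -0.2144]), (380, 84, [0.5056, -0.2556], [-0.237, -0.2308, -0.2246, -0.2184]), (387, 151, [0.5056, -0.264], [-0.244, -0.2374, -0.2307, -0.2241])]
195 [(359, 96, [0.4876, -0.2318], [-0.217, -0.2121, -0.2071, -0.2022]), (371, 132, [0.4876, -0.2462], [-0.2291, -0.2234, -0.2177, -0.212]), (376, 96, [0.4876, -0.2522], [-0.2341, -0.2281, -0.2221, -0.216]), (383, 165, [0.4876, -0.2606], [-0.2412, -0.2347, -0.2282, -0.2218])]
210 [(360, 123, [0.4692, -0.2341], [-0.2189, -0.2139, -0.2088, -0.2038]), (371, 151, [0.4692, -0.2474], [-0.2301, -0.2244, -0.2186, -0.2128]), (375, 124, [0.4692, -0.2523], [-0.2342, -0.2282, -0.2221, -0.2161]), (380, 161, [0.4692, -0.2583], [-0.2393, -0.233, -0.2266, -0.2203])]
time: 38.62
position: [0.5011, -0.2402, 0.396]
eef_rot: [[1.0, -0.0, -0.001], [-0.0, -1.0, 0.001], [-0.001, -0.001, -1.0]]
force: [0.5, -0.6, -0.0]
opening: 0.119
finger_force: 15.0
[ 0.5681 -0.2396  0.3747]
180 []
195 []
210 []
```

View pics/w9.png

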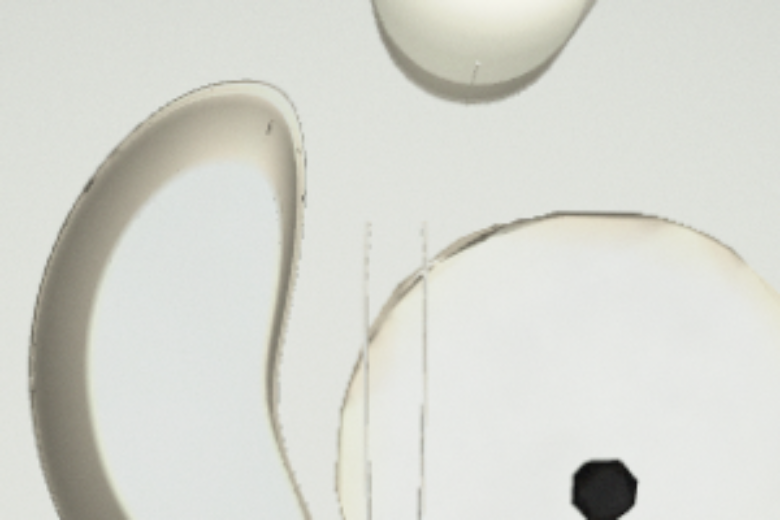

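View 2 shows the held forceps at (395,370), the dish floor edge left at (88,350) and right at (268,400), and the pot lid edge at (340,440). The gripper body would meet the pot (lid about 0.115 m high) at the middle of the dish, so I work out an off-centre grip.

```bash
cat > plan.py <<'E'
from h import *
s=ctrl.snapshot('wrist')
c=lambda a:[(130+(x-.8)/2.6,30+(y-.8)/2.6) for x,y in a]
L=plane(s,c([(338,470),(340,440),(368,345),(425,262),(490,228),(560,212),(640,213)]),.115)[:,:2]
q=np.linalg.lstsq(np.c_[2*L,np.ones(len(L))],(L**2).sum(1),rcond=None)[0];C=q[:2];R=np.sqrt(q[2]+C@C);print('pot',C.round(4),R.round(4),L[1])
print('knob',plane(s,c([(605,490)]),.15)[0])
F=plane(s,c([(98,460),(88,380),(88,335),(103,275),(130,222),(170,180),(215,163),(255,168),(276,195),(280,250),(272,310),(265,380),(275,430)]),.007)[:,:2]
print('floor',(F*1000).round(0).tolist())
W=plane(s,c([(470,103)]),.0)[0];print('wash near',W)
O=np.array([.5016,-.1544]);a=np.radians(3.4);ey=np.array([np.cos(a),np.sin(a)]);ex=np.array([ey[1],-ey[0]])
own=np.c_[(F-O)@ex,(F-O)@ey]*1000;print('own',own.round(0).tolist())
up=own[own[:,1]>5];poly=np.r_[up,(up*[1,-1])[::-1]].astype(np.float32);np.save('poly.npy',poly)
inn=lambda P:min(cv2.pointPolygonTest(poly,tuple(map(float,p)),True) for p in P)
Cp=np.array([(C-O)@ex,(C-O)@ey])*1000;Wc=np.array([(W[:2]+[.0415,0]-O)@ex,(W[:2]+[.0415,0]-O)@ey])*1000
best=[]
for th in np.radians(np.arange(-30,31,3)):
  f=np.array([np.sin(th),np.cos(th)]);n=np.array([np.cos(th),-np.sin(th)])   # forceps axis, across
  for cx in range(-24,21,4):
    for cy in range(-24,25,4):
      m=np.array([cx,cy]);P=[m+71*f+6*n,m+71*f-6*n,m+6*n,m-6*n,m-71*f+2*n,m-71*f-2*n]
      i1=inn(P)
      if i1<-1.5: continue
      for g in range(-50,51,5):
        p=m+g*f
        i2=inn([p+k*9.5*f+j*23*n for k in(-1,1) for j in(-1,1)])
        d=lambda c:np.hypot(max(abs((c-p)@n)-95,0),max(abs((c-p)@f)-37.5,0))
        dp,dw=d(Cp)-R*1000,d(Wc)-41.5
        if i2>-3 and dp>0 and dw>2: best.append((min(i1+2,i2+4,dp/1.5)-abs(g)/40,np.degrees(th),cx,cy,g,i1,i2,dp,dw))
best.sort(reverse=True)
for b in best[:10]:print(np.round(b,1))
E
python3 plan.py
```

```text
pot [ 0.5041 -0.2966] 0.0753 [ 0.50856844 -0.22174326]
knob [ 0.50236624 -0.29745219  0.15      ]
floor [[475.0, -105.0], [511.0, -103.0], [531.0, -105.0], [557.0, -113.0], [579.0, -127.0], [596.0, -145.0], [602.0, -164.0], [600.0, -181.0], [589.0, -189.0], [567.0, -190.0], [541.0, -186.0], [511.0, -182.0], [488.0, -186.0]]
wash near [ 0.62675418 -0.27038923  0.        ]
own [[-51.0, -24.0], [-51.0, 13.0], [-48.0, 32.0], [-38.0, 57.0], [-23.0, 79.0], [-4.0, 94.0], [16.0, 100.0], [32.0, 97.0], [40.0, 85.0], [40.0, 63.0], [34.0, 38.0], [28.0, 8.0], [30.0, -15.0]]
[  2.4 -27.    4.   -4.   50.    1.7   1.6   6.3  46.2]
[  2.2 -27.    4.    0.   50.    1.5   0.1   9.1  44.3]
[  2.2 -21.    8.   12.   50.    1.4   1.3   5.6  26.7]
[  2.2 -27.    0.   -8.   50.    1.9  -0.6   6.6  51.6]
[  2.1 -30.    0.  -16.   50.    2.6  -0.7   6.5  60.1]
[  1.8 -27.    4.    0.   45.    1.5   3.9   4.3  44.4]
[  1.8 -30.    0.  -12.   45.    1.3   1.8   4.3  58.1]
[  1.7 -24.    0.   -4.   50.    2.1  -0.9   4.4  45.5]
[  1.7 -24.    4.    4.   50.    0.9  -0.2   7.   38.1]
[  1.6 -30.    0.  -20.   50.    2.6  -0.1   4.2  62.2]
```

```bash
python3 -m creep '{"motion": [[0.05,[-0.013,-0.01,0],0],[0.05,[0,-0.02,0],0],[0.05,[0,-0.035,0],0],[0.05,[0,-0.037,0],0],[0.05,[0,-0.037,0],0],[0.05,[0,-0.037,0],0],[0.05,[0,-0.037,0],0],[0.05,[0,-0.037,0],0]]}' >/dev/null; python3 -m creep '{"motion": [[0.05,[0,-0.037,0],0],[0.05,[0,-0.037,0],0],[0.05,[0,-0.037,0],0],[0.05,[0,-0.037,0],0],[0.05,[0,-0.037,0],0],[0.05,[0,-0.037,0],0],[0.05,[0,-0.037,0],0],[0.05,[0,-0.037,0],0]]}'; python3 -m creep '{"motion": [[0.05,[0,-0.037,0],0],[0.05,[0,-0.035,0],0],[0.05,[0,-0.02,0],0],[0.05,[0,-0.02,0],0],[0.05,[0,0,0],0],[0.05,[0,0,0],0],[0.05,[0,0,0],0]]}'
```

```text
time: 40.05
position: [0.4869, 0.3077, 0.3965]
eef_rot: [[1.0, 0.002, -0.0], [0.002, -1.0, -0.0], [-0.0, 0.0, -1.0]]
force: [1.4, 0.4, -1.2]
opening: 0.12
finger_force: 15.0
time: 40.63
position: [0.4875, 0.4168, 0.396]
eef_rot: [[1.0, 0.001, -0.001], [0.001, -1.0, -0.001], [-0.001, 0.001, -1.0]]
force: [-0.1, 0.1, -0.3]
opening: 0.117
finger_force: 15.0
```

Down .209, in two stages.

```bash
python3 -m creep '{"motion": [[0.05,[0,0,0.025],0],[0.05,[0,0,0.035],0],[0.05,[0,0,0.035],0],[0.05,[0,0,0.035],0],[0.05,[0,0,0.035],0],[0.05,[0,0,0.025],0],[0.05,[0,0,0.01],0],[0.05,[0,0,0],0]]}'; python3 -m creep '{"motion": [[0.05,[0,0,0.004],0],[0.05,[0,0,0.003],0],[0.05,[0,0,0],0],[0.05,[0,0,0],0],[0.05,[0,0,0],0]]}'
```

```text
time: 41.3
position: [0.4877, 0.4154, 0.1937]
eef_rot: [[1.0, -0.001, -0.005], [-0.002, -1.0, -0.003], [-0.005, 0.003, -1.0]]
force: [0.7, -0.7, -0.2]
opening: 0.118
finger_force: 15.0
time: 41.72
position: [0.4887, 0.4173, 0.1906]
eef_rot: [[1.0, -0.0, 0.002], [-0.0, -1.0, 0.001], [0.002, -0.001, -1.0]]
force: [-0.8, 0.2, 0.2]
opening: 0.118
finger_force: 15.0
```

```bash
python3 -m creep '{"motion": [[0.05,[0,0,0.002],0],[0.05,[0,0,0.002],0],[0.05,[0,0,0],0],[0.05,[0,0,0],0],[0.05,[0,0,0],0]]}';  python3 -m creep '{"motion": [[0.3,[0,0,0],0],[0.3,[0,0,0],0],[0.3,[0,0,0],0],[0.4,[0,0,0],0],[0.4,[0,0,-0.01],0],[0.4,[0,0,-0.02],0],[0.4,[0,0,-0.01],0],[0.4,[0,0,0],0]]}'
```

```text
time: 42.13
position: [0.4887, 0.4172, 0.1859]
eef_rot: [[1.0, -0.0, 0.001], [-0.0, -1.0, 0.001], [0.001, -0.001, -1.0]]
force: [-0.5, -1.1, 5.5]
opening: 0.118
finger_force: 15.0
time: 42.8
position: [0.489, 0.4172, 0.2275]
eef_rot: [[1.0, -0.0, 0.003], [-0.0, -1.0, 0.002], [0.003, -0.002, -1.0]]
force: [0.7, -0.5, 0.3]
opening: 0.397
finger_force: 0.0
```

```bash
python3 -m creep '{"motion": [[0.4,[0.024,0,0],0],[0.4,[0.023,0,0],0],[0.4,[0,0,0.015],0],[0.4,[0,0,0.015],0],[0.4,[0,0,0.0075],0],[0.4,[0,0,0.0035],0],[0.4,[0,0,0],0],[0.4,[0,0,0],0]]}'; python3 -m creep '{"motion": [[0.05,[0,0,0],0],[0.05,[0,0,0],0],[0.05,[0,0,0],0],[0.05,[0,0,0],0],[0.05,[0,0,0],0],[0.05,[0,0,0],0],[0.05,[0,0,0],0],[0.05,[0,0,0],0]]}' 25
```

```text
time: 43.47
position: [0.5341, 0.4162, 0.1856]
eef_rot: [[1.0, 0.001, -0.003], [0.001, -1.0, -0.003], [-0.003, 0.003, -1.0]]
force: [-3.4, -4.4, 15.0]
opening: 0.396
finger_force: 7.2
time: 44.13
position: [0.5349, 0.4174, 0.1856]
eef_rot: [[1.0, 0.001, 0.001], [0.001, -1.0, 0.0], [0.001, -0.0, -1.0]]
force: [-0.7, 0.2, 9.6]
opening: 0.136
finger_force: 26.7
```

```bash
python3 -m creep '{"motion": [[0.05,[0,0,-0.01],0],[0.05,[0,0,-0.02],0],[0.05,[0,0,-0.035],0],[0.05,[0,0,-0.04],0],[0.05,[0,0,-0.04],0],[0.05,[0,0,-0.04],0],[0.05,[0,0.01,-0.03],0],[0.05,[0,0.025,0],0]]}'; python3 -m creep '{"motion": [[0.05,[0.005,0.035,0],0],[0.05,[0,0.037,0],0],[0.05,[0,0.037,0],0],[0.05,[0,0.037,0],0],[0.05,[0,0.037,0],0],[0.05,[0,0.037,0],0],[0.05,[0,0.037,0],0],[0.05,[0,0.037,0],0]]}' >/dev/null; python3 -m creep '{"motion": [[0.05,[0,0.037,0],0],[0.05,[0,0.037,0],0],[0.05,[0,0.037,0],0],[0.05,[0,0.037,0],0],[0.05,[0,0.035,0],0],[0.05,[0,0.025,0],0],[0.05,[0,0.0136,0],0],[0.05,[0,0,0],0]]}'>/dev/null; python3 -m creep '{"motion": [[0.05,[0,0,0],-0.12],[0.05,[0,0,0],-0.12],[0.05,[0,0,0],-0.12],[0.05,[0,0,0],-0.12],[0.05,[0,0,0],-0.05],[0.05,[0,0,0],0],[0.05,[0,0,0],0]]}'
python3 - <<'E'
from h import *
s=ctrl.snapshot('wrist');cv2.imwrite('pics/w10.png',s['img'][:,:,::-1])
E
```

```text
time: 44.8
position: [0.5357, 0.3848, 0.4066]
eef_rot: [[1.0, 0.004, 0.013], [0.004, -1.0, 0.008], [0.013, -0.008, -1.0]]
force: [1.5, -1.0, 0.8]
opening: 0.131
finger_force: 25.0
time: 46.72
position: [0.54, -0.1318, 0.3989]
eef_rot: [[0.863, 0.506, -0.001], [0.506, -0.863, 0.001], [-0.001, -0.002, -1.0]]
force: [0.3, -0.6, 0.3]
opening: 0.133
finger_force: 25.0
```

```bash
python3 -m creep '{"motion": [[0.05,[-0.0014,0.0031,0.02],0],[0.05,[0,0,0.03],0],[0.05,[0,0,0.035],0],[0.05,[0,0,0.035],0],[0.05,[0,0,0.025],0],[0.05,[0,0,0.01],0],[0.05,[0,0,0],0],[0.05,[0,0,0],0]]}'; python3 -m creep '{"motion": [[0.05,[0,0,0.005],0],[0.05,[0,0,0.005],0],[0.05,[0,0,0.005],0],[0.05,[0,0,0],0],[0.05,[0,0,0],0]]}'
```

```text
time: 47.43
position: [0.541, -0.1369, 0.2445]
eef_rot: [[0.863, 0.505, 0.0], [0.505, -0.863, 0.0], [0.0, -0.0, -1.0]]
force: [0.3, 0.1, -0.2]
opening: 0.133
finger_force: 25.0
time: 47.85
position: [0.5406, -0.137, 0.2294]
eef_rot: [[0.863, 0.505, 0.0], [0.505, -0.863, -0.0], [0.0, 0.0, -1.0]]
force: [-0.2, -0.4, 0.1]
opening: 0.131
finger_force: 25.0
```

```bash
python3 -m creep '{"motion": [[0.05,[0.001,-0.0018,0],0],[0.05,[0,0,0.005],0],[0.05,[0,0,0.005],0],[0.05,[0,0,0],0],[0.05,[0,0,0],0]]}'|grep -E 'pos|force'; python3 -m creep '{"motion": [[0.05,[0,0,0.005],0],[0.05,[0,0,0.005],0],[0.05,[0,0,0.004],0],[0.05,[0,0,0],0],[0.05,[0,0,0],0]]}'|grep -E 'pos|force'
```

```text
position: [0.5404, -0.1349, 0.2187]
force: [-0.3, 0.2, 0.5]
finger_force: 25.0
position: [0.5405, -0.1349, 0.2048]
force: [0.5, -0.1, 0.2]
finger_force: 25.0
```

```bash
python3 -m creep '{"motion": [[0.05,[0,0,0.004],0],[0.05,[0,0,0.004],0],[0.05,[0,0,0.003],0],[0.05,[0,0,0],0],[0.05,[0,0,0],0]]}'|grep -E 'pos|force|rot'; python3 -m creep '{"motion": [[0.05,[0,0,0.0015],0],[0.05,[0,0,0],0],[0.05,[0,0,0],0]]}'|grep -E 'pos|force'
```

```text
position: [0.5405, -0.1349, 0.1939]
eef_rot: [[0.863, 0.505, -0.001], [0.505, -0.863, 0.0], [-0.0, -0.001, -1.0]]
force: [-0.4, -0.5, -0.7]
finger_force: 25.0
position: [0.5406, -0.135, 0.1928]
force: [-1.1, -0.1, -0.9]
finger_force: 25.0
```

```bash
python3 -m creep '{"motion": [[0.05,[0,0,0.001],0],[0.05,[0,0,0.001],0],[0.05,[0,0,0],0],[0.05,[0,0,0],0]]}'|grep -E 'pos|force'; python3 -m creep '{"motion": [[0.05,[0,0,0.001],0],[0.05,[0,0,0],0],[0.05,[0,0,0],0]]}'|grep -E 'pos|force'
```

```text
position: [0.5406, -0.135, 0.1907]
force: [0.1, -0.6, 0.7]
finger_force: 25.0
position: [0.5406, -0.135, 0.1897]
force: [-0.5, -0.3, -0.4]
finger_force: 25.0
```

```bash
python3 -m creep '{"motion": [[0.05,[0,0,0.0007],0],[0.05,[0,0,0],0],[0.05,[0,0,0],0]]}'|grep -E 'pos|force'; python3 -m creep '{"motion": [[0.05,[0,0,0.0007],0],[0.05,[0,0,0],0],[0.05,[0,0,0],0]]}'|grep -E 'pos|force'
```

```text
position: [0.5406, -0.135, 0.1892]
force: [-0.6, -2.1, 1.3]
finger_force: 25.9
position: [0.5406, -0.135, 0.1891]
force: [-0.8, -0.9, 5.9]
finger_force: 28.3
```

Contact with the floor. Open slightly and rise.

```bash
python3 -m creep '{"motion": [[0.2,[0,0,0],0],[0.2,[0,0,0],0],[0.2,[0,0,0],0],[0.22,[0,0,-0.005],0],[0.22,[0,0,-0.01],0],[0.22,[0,0,-0.02],0],[0.22,[0,0,-0.03],0],[0.22,[0,0,-0.035],0]]}';python3 -m creep '{"motion": [[0.22,[0,0,-0.04],0],[0.22,[0,0,-0.04],0],[0.22,[0,0,-0.03],0],[0.22,[-0.03,-0.03,0],0],[0.22,[-0.03,-0.03,0],0],[0.22,[-0.03,-0.03,0],0],[0.22,[0,0,0],0],[0.22,[0,0,0],0]]}'
python3 - <<'E'
from h import *
s=ctrl.snapshot('wrist');cv2.imwrite('pics/w11.png',s['img'][:,:,::-1]);print(s['position'],proj(s,[[.54,-.135,.012],[.5,-.155,.01]]))
u,v=proj(s,[[.5,-.155,.01]])[0].astype(int)
g=cv2.cvtColor(s['img'],cv2.COLOR_RGB2GRAY)
poly=np.load('poly.npy');O=np.array([.5016,-.1544]);a=np.radians(3.4);ey=np.array([np.cos(a),np.sin(a)]);ex=np.array([ey[1],-ey[0]])
W=O+poly[:,:1]/1000*ex+poly[:,1:]/1000*ey;px=proj(s,np.c_[W,np.full(len(W),.007)])
m=np.zeros_like(g);cv2.fillPoly(m,[px.astype(np.int32)],255);m=cv2.erode(m,np.ones((5,5)))
d=(cv2.morphologyEx(g,cv2.MORPH_BLACKHAT,np.ones((9,9)))>18)&(m>0)
y,x=np.nonzero(d);P=plane(s,np.c_[x,y].astype(float),.014)[:,:2]
r=cv2.minAreaRect((P*1000).astype(np.float32));print(len(P),r)
E
```

```text
time: 51.1
position: [0.5401, -0.1348, 0.2884]
eef_rot: [[0.863, 0.505, -0.003], [0.505, -0.863, 0.002], [-0.002, -0.003, -1.0]]
force: [0.4, -0.5, 0.5]
opening: 0.221
finger_force: 0.0
time: 51.77
position: [0.4168, -0.1019, 0.3985]
eef_rot: [[0.863, 0.505, -0.002], [0.505, -0.863, 0.001], [-0.001, -0.002, -1.0]]
force: [0.3, 0.2, 0.7]
opening: 0.224
finger_force: 0.0
[ 0.47461936 -0.06752816  0.37719978] [[366.35371774 103.52451832]
 [361.15808169 144.9438554 ]]
614 ((500.59912109375, -156.52503967285156), (138.28599548339844, 13.169022560119629), 29.80838394165039)
```

```bash
python3 -c "
from station import ctrl
print(ctrl.finish_job())"
```

```text
the job is handed in; nothing more can be done
None
```

The job is handed in: both cups and both bottles are in their colour-matched places and the forceps are in the kidney dish, with the label roll and wash bottle never handled; the forceps' flatness comes from measured position and contact force only, because I had used all 14 picture views.

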